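# Ready the photometer: prime the injectors, reject the blocked, load the filter slides

### The arm

A 6-joint arm with a two-finger parallel gripper is mounted at the origin on the work surface. World frame = base frame: x ahead of the robot, y to its left, z up, the work surface at z = 0. Lengths are in m, angles in degrees, forces in N, time in s.
With the tool pointing down it reaches from about 0.375 to 0.9 m from the base axis. Payload 3.1 kg.
Tool frame: the origin (TCP) lies at the very end of the fingers, on their centre line; the grasp point (between the pads) lies 19 mm behind it; z points along the fingers, y is the line along which they close (so a half turn about z gives the same grasp; the last joint's range is limited). The gripper opens to 87 mm and grips with 3 to 60 N. Pads are 19 mm wide; open, the fingers measure 117 mm over their backs; the gripper's body (75 mm by 190 mm) begins 51 mm behind the grasp point.
Start: joints at [53.543, 30.224, 82.088, -0, 67.689, -10.227], TCP at [0.276, 0.561, 0.223] pointing down, gripper open.
Joint ranges: [-176.69, 176.69], [-43.24, 126.21], [12.49, 139.97], [-82, 262], [0, 151.66], [-163.58, 163.58]. Speed limits (degrees/s): [159.86, 159.86, 180, 180, 180, 180].

### API

Orientations are given as a 3x3 rotation matrix whose columns are the frame's x, y, z axes.
In Python, from rig import readout, cams, bot gives the robot as it stands.
- The arm moves only by the shell command python3 -m inch 'ROWS'. ROWS is JSON, a list of rows, each a list of 5 numbers: the shift along the world's x, y, z in cm, then the turn about the world's z in degrees, then the finger opening in cm, from 0 to 8.7. In form: [[dx, dy, dz, twist, fingers], ...]. A call has 1 to 10 rows; each row is the pose to reach, as a shift and turn from the pose commanded when the call began; what a row does not reach only later rows make up. A row lasts 1/12 s, in which the tool goes at most 41.7 mm and 7.16 degrees, less where a joint would pass 70% of its speed; a pose out of reach is approached as far as the arm can. A call with a gripper value outside its range is refused whole. The fingers move at their own pace and stop on an object; the grip force is fixed at half the most. Time passes only in rows, so rows that repeat a pose let the fingers close. It gives the time, the measured TCP pose, the force, the opening and the grip force at its end, in the units of the state.
- readout.read_state(): the state, without advancing time (a new reading comes with each control period).
- cams.capture(name): name is "side" or "top"; returns a dict with "image" (420x560x3 uint8, blue, green, red), "intrinsics" (3x3 intrinsics, pixels), "xyz" and "rotation" of the camera in the world. Camera axes: x right, y down, z forward; pixel columns grow to the right and rows downward; lengths in m; the calibration is good to about 2 mm. A picture is of the moment at which its call begins. There is no depth.
- bot.hand_in(): hands the job in; it is judged then, once.
The state is a dict: "time_s": time; "joint_positions": joint angles; "qvel": joint speeds; "tau": joint torques, N m; "position": TCP position; "tcp_rot": TCP orientation; "force": force on the tool from outside, world axes, zero at the start; "moment": the same for the moment, N m; "opening": opening from 0.0 (shut) to 1.0 (fully open); "grasp_force": force on a finger pad.
Only numpy, scipy, OpenCV 4.12 (cv2) and the standard library are available. Lean on these libraries where they do the work, as an engineer would, in place of code of your own. Each camera call takes 0.05 s, during which the arm holds its last target. There are 200 camera calls.

### The job

Get the photometer ready for a run: press the plunger of every injector in the rack fully home, but if the resistance climbs as you press, stop at once without forcing it (30 N would damage it), and put that blocked injector into the reject bin, lowering it in rather than dropping it; leave the sound ones standing in the rack with their plungers home. Slide each filter slide lying on the bench fully home into a slot of the photometer, one to a slot. When all that is done, press the start key; leave the beaker and the cuvette box alone.

Things in the scene. Friction and masses are not known exactly. Their poses are not given: they have to be found in the camera images.
- rack: injector rack: fixed grey block 70 x 320 x 75 mm high with a row of five open square wells (30 mm wide, right through) in its top at y = -120, -60, 0, +60 and +120 mm; the injectors hang in it. Origin: centre of its underside on the bench, z up. It starts anywhere in a region a few cm wide and may be turned.
- bin: reject bin: fixed open-topped grey plastic box, 120 (x) x 170 (y) x 90 mm high outside, walls and floor 5 mm. Origin: centre of its underside on the bench, z up.
- photometer: white photometer, fixed. Its low filter deck (130 mm deep, 270 mm wide, 52 mm high) has three letterbox slots, mouths facing -x (to the robot); a 155 mm high housing with a raised lid stands right of it (y below -195 mm). Origin: bench level under the middle of the line of mouths; +x is the way slides go in. A 20 mm ledge, level with the slot floors, juts out before the mouths.
- slot_left (a point): left filter slot (at y = +90 mm of the photometer): point in the middle of its floor at the mouth, 30 mm above the bench; axes as the photometer's, +x inwards. 63 mm wide, 10 mm high, 65 mm deep to the back stop; cheeks flare outwards before the mouth. Takes any slide, which is fully home with its front edge on the back stop: its origin is then at x = -40 mm here.
- slot_middle (a point): middle filter slot (at y = 0 mm of the photometer): point in the middle of its floor at the mouth, 30 mm above the bench; axes as the photometer's, +x inwards. 63 mm wide, 10 mm high, 65 mm deep to the back stop; cheeks flare outwards before the mouth. Takes any slide, which is fully home with its front edge on the back stop: its origin is then at x = -40 mm here.
- slot_right (a point): right filter slot (at y = -90 mm of the photometer): point in the middle of its floor at the mouth, 30 mm above the bench; axes as the photometer's, +x inwards. 63 mm wide, 10 mm high, 65 mm deep to the back stop; cheeks flare outwards before the mouth. Takes any slide, which is fully home with its front edge on the back stop: its origin is then at x = -40 mm here.
- start (a joint): start key of the photometer: round grey push key, 26 mm across, on the deck between the left and middle slots, springs back. 0 = up, 0.006 m = fully down, which takes about 5 N.
- start_top (a point): middle of the top of the start key, 74 mm above the bench when up.
- slide_a: filter slide (2 or 3 present, alike; None if absent), flat on the bench: aluminium plate 125 x 60 x 6 mm with an upright black fin as handle, 26 mm long (x), 12 mm thick (y), 6 to 52 mm above the underside. Origin: on the underside beneath the fin's middle; x points along the plate to its front edge, 105 mm ahead of the origin (rear edge 20 mm behind); z up. About 110 g.
- slide_b: filter slide (2 or 3 present, alike; None if absent), flat on the bench: aluminium plate 125 x 60 x 6 mm with an upright black fin as handle, 26 mm long (x), 12 mm thick (y), 6 to 52 mm above the underside. Origin: on the underside beneath the fin's middle; x points along the plate to its front edge, 105 mm ahead of the origin (rear edge 20 mm behind); z up. About 110 g.
- slide_c: filter slide (2 or 3 present, alike; None if absent), flat on the bench: aluminium plate 125 x 60 x 6 mm with an upright black fin as handle, 26 mm long (x), 12 mm thick (y), 6 to 52 mm above the underside. Origin: on the underside beneath the fin's middle; x points along the plate to its front edge, 105 mm ahead of the origin (rear edge 20 mm behind); z up. About 110 g.
- injector_a: syringe injector (4 or 5 present, all alike; None if absent; wells vary). Origin: nozzle tip, z along the barrel to the plunger; heights above it: white barrel (28 mm across) 12-72, flange 50 x 36 mm 72-77, barrel top 82, black round knob (28 mm across) 119-139 mm with plunger out. Hangs in the rack by its flange, origin 3 mm above the bench. 100 g; can be lifted by its knob.
- plunger_a (a joint): travel of the plunger of injector_a: 0 = fully out, 0.035 m = fully home. A sound plunger moves against a steady 3 N or so and stays where it is left. Exactly one of those present is blocked (not visible): its resistance begins at about 2.5 N and climbs by 9 N per 10 mm of travel, and the plunger springs most of the way back when let go.
- injector_b: syringe injector (4 or 5 present, all alike; None if absent; wells vary). Origin: nozzle tip, z along the barrel to the plunger; heights above it: white barrel (28 mm across) 12-72, flange 50 x 36 mm 72-77, barrel top 82, black round knob (28 mm across) 119-139 mm with plunger out. Hangs in the rack by its flange, origin 3 mm above the bench. 100 g; can be lifted by its knob.
- plunger_b (a joint): travel of the plunger of injector_b: 0 = fully out, 0.035 m = fully home. A sound plunger moves against a steady 3 N or so and stays where it is left. Exactly one of those present is blocked (not visible): its resistance begins at about 2.5 N and climbs by 9 N per 10 mm of travel, and the plunger springs most of the way back when let go.
- injector_c: syringe injector (4 or 5 present, all alike; None if absent; wells vary). Origin: nozzle tip, z along the barrel to the plunger; heights above it: white barrel (28 mm across) 12-72, flange 50 x 36 mm 72-77, barrel top 82, black round knob (28 mm across) 119-139 mm with plunger out. Hangs in the rack by its flange, origin 3 mm above the bench. 100 g; can be lifted by its knob.
- plunger_c (a joint): travel of the plunger of injector_c: 0 = fully out, 0.035 m = fully home. A sound plunger moves against a steady 3 N or so and stays where it is left. Exactly one of those present is blocked (not visible): its resistance begins at about 2.5 N and climbs by 9 N per 10 mm of travel, and the plunger springs most of the way back when let go.
- injector_d: syringe injector (4 or 5 present, all alike; None if absent; wells vary). Origin: nozzle tip, z along the barrel to the plunger; heights above it: white barrel (28 mm across) 12-72, flange 50 x 36 mm 72-77, barrel top 82, black round knob (28 mm across) 119-139 mm with plunger out. Hangs in the rack by its flange, origin 3 mm above the bench. 100 g; can be lifted by its knob.
- plunger_d (a joint): travel of the plunger of injector_d: 0 = fully out, 0.035 m = fully home. A sound plunger moves against a steady 3 N or so and stays where it is left. Exactly one of those present is blocked (not visible): its resistance begins at about 2.5 N and climbs by 9 N per 10 mm of travel, and the plunger springs most of the way back when let go.
- injector_e: syringe injector (4 or 5 present, all alike; None if absent; wells vary). Origin: nozzle tip, z along the barrel to the plunger; heights above it: white barrel (28 mm across) 12-72, flange 50 x 36 mm 72-77, barrel top 82, black round knob (28 mm across) 119-139 mm with plunger out. Hangs in the rack by its flange, origin 3 mm above the bench. 100 g; can be lifted by its knob.
- plunger_e (a joint): travel of the plunger of injector_e: 0 = fully out, 0.035 m = fully home. A sound plunger moves against a steady 3 N or so and stays where it is left. Exactly one of those present is blocked (not visible): its resistance begins at about 2.5 N and climbs by 9 N per 10 mm of travel, and the plunger springs most of the way back when let go.
- beaker: glass beaker, 72 mm across, 95 mm tall; bystander, to be left alone. Origin: centre of its underside.
- cuvette_box: cardboard box 80 x 110 x 45 mm; bystander, to be left alone. Origin: centre of its underside.
Things that resemble listed ones, but are neither listed nor needed, are in the scene too. What is shaped like the injector_e but pink or red is not meant.

How it is judged:
By the outcome, as a careful person would: the job done as asked, in the order asked, and still so for the second after the job is handed in, with the robot touching nothing.
Of injector_a, injector_e only 1 to 2 are there at a start; the rules pass over those that are not, and their reading is None.
Of slide_a, slide_b, slide_c only 2 to 3 are there at a start; the rules pass over those that are not, and their reading is None.
At some moment in a run one of slide_a, slide_b, slide_c may be knocked a few centimetres aside while the robot is not near it.
It also fails if it takes over 210 s, if anything falls off the work surface, if the arm or the gripper's body presses on something with over 40 N, if the wrist force passes 120 N, or if a joint passes its speed limit or range.

## Working session

There is one attempt and no reset: what is moved stays moved. The work goes in short steps, Python scripts to look and compute and a shell command to move; the robot and the scene stay as the last step left them, time stands still between calls to the robot, and variables do not carry over. Pictures are saved under pics/ and viewed, at most 14 in all, crops included, and the job is handed in when it is done.

```bash
ls; mkdir -p pics
python3 - <<'E'
from rig import readout,cams
import cv2
for n in("top","side"):
    c=cams.capture(n);cv2.imwrite(f"pics/{n}0.png",c["image"]);print(n,c["intrinsics"].tolist() if hasattr(c["intrinsics"],'tolist') else c["intrinsics"],c["xyz"],c["rotation"])
s=readout.read_state();print(s["time_s"],s["position"],s["tcp_rot"],s["force"])
E
```

```text
pics
top [[448.28670492665066, 0.0, 283.99290063767063], [0.0, 448.28670492665066, 200.90380348374464], [0.0, 0.0, 1.0]] [0.32349845 0.04950399 1.11554667] [[-0.04976676 -0.97875253  0.19891395]
 [-0.99874133  0.05001456 -0.00378172]
 [-0.00624722 -0.19885179 -0.98000966]]
side [[417.922634124258, 0.0, 283.92029733986584], [0.0, 417.922634124258, 203.8051701202956], [0.0, 0.0, 1.0]] [ 0.47011405 -0.6623843   0.96038298] [[ 0.99413578 -0.09322059  0.05480844]
 [-0.10672179 -0.76397183  0.63636272]
 [-0.01745    -0.6384802  -0.7694404 ]]
0.1 [0.2758077  0.56010748 0.22166048] [[-8.97029034e-01  4.41970085e-01 -1.16428677e-03]
 [ 4.41971490e-01  8.97027671e-01 -1.59957793e-03]
 [ 3.37431853e-04 -1.94944940e-03 -9.99998043e-01]] [ 0.15956419  0.31169722 -0.09109522]
```

View pics/top0.png

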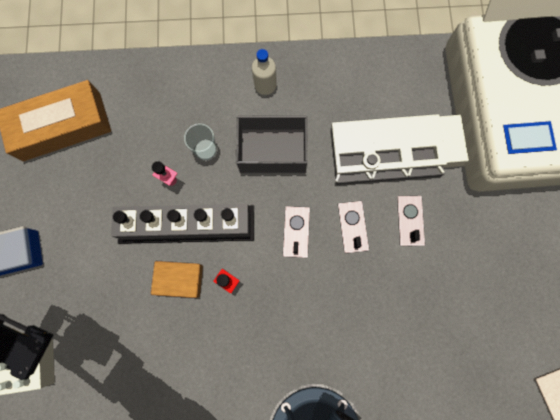

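View pics/side0.png

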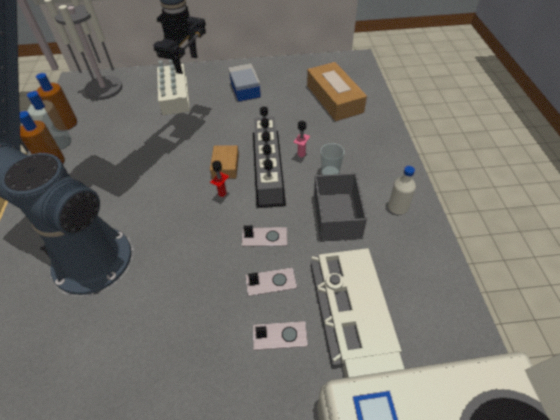

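```bash
cat > h.py <<'E'
import numpy as np,cv2
from rig import readout,cams
def cap(n):
    return cams.capture(n)
def ray(c,p):
    R=np.array(c["rotation"]);d=R@np.linalg.inv(np.array(c["intrinsics"]))@np.c_[np.atleast_2d(p),np.ones(len(np.atleast_2d(p)))].T
    return np.array(c["xyz"]),d.T
def onz(c,p,z):
    o,d=ray(c,p);return o+d*((z-o[2])/d[:,2])[:,None]
def tri(c1,p1,c2,p2):
    o1,d1=ray(c1,p1);o2,d2=ray(c2,p2);d1=d1[0];d2=d2[0]
    t=np.linalg.lstsq(np.c_[d1,-d2],o2-o1,rcond=None)[0]
    a=o1+t[0]*d1;b=o2+t[1]*d2;return (a+b)/2,np.linalg.norm(a-b)
def proj(c,P):
    q=np.array(c["intrinsics"])@np.array(c["rotation"]).T@(np.array(P)-np.array(c["xyz"]));return q[:2]/q[2]
def slides(c):
    im=c["image"].astype(int);b,g,r=im[...,0],im[...,1],im[...,2]
    m=((r>120)&(r-g>12)&(r-g<60)&(abs(b-g)<25)).astype(np.uint8)
    m=cv2.morphologyEx(m,cv2.MORPH_OPEN,np.ones((3,3)))
    out=[]
    for k in cv2.findContours(m,0,2)[0]:
        if cv2.contourArea(k)<500: continue
        P=onz(c,k[:,0,:].astype(float),.006)[:,:2]
        (cx,cy),(w,h),a=cv2.minAreaRect((P*1000).astype(np.float32))
        if w<h:a-=90
        a=(a+90)%180-90
        # long axis about +x
        out.append((round(cx),round(cy),round(w),round(h),round(a,1),round(cx-42.5*np.cos(np.radians(a))),round(cy-42.5*np.sin(np.radians(a)))))
    return out
E
python3 - <<'E'
from h import *
t=cap("top");s=cap("side")
for c in(t,s):
    print("slides c,dims,ang,origin",slides(c))
# knob blobs
for n,c,box in(("top",t,(100,200,260,245)),("side",s,(240,95,300,210))):
    x0,y0,x1,y1=box;g=c["image"].max(2)[y0:y1,x0:x1]
    m=(g<28).astype(np.uint8);N,_,st,ce=cv2.connectedComponentsWithStats(m)
    print(n,[(st[i].tolist(),(ce[i]+[x0,y0]).round(1).tolist(),) for i in range(1,N) if st[i,4]>15])
def crop(c,b,n,k):
    x0,y0,x1,y1=b;cv2.imwrite(n,cv2.resize(c["image"][y0:y1,x0:x1],None,fx=k,fy=k,interpolation=cv2.INTER_CUBIC))
crop(t,(100,190,260,250),"pics/r.png",5); crop(t,(320,100,480,190),"pics/p.png",5)
E
```

```text
slides c,dims,ang,origin [(475, -123, 126, 62, 3.4, 433, -126), (483, -268, 61, 124, -2.8, 441, -266), (810, 658, 49, 135, -72.8, 798, 699)]
slides c,dims,ang,origin [(486, -271, 55, 120, -1.8, 444, -270)]
top [([14, 13, 7, 8, 27], [116.3, 216.2]), ([19, 14, 9, 9, 33], [123.7, 218.9]), ([46, 14, 8, 8, 24], [150.4, 218.7]), ([22, 36, 128, 7, 345], [181.0, 239.1])]
side [([24, 41, 5, 5, 17], [265.7, 137.8]), ([24, 53, 6, 6, 19], [266.5, 151.0])]
```

View pics/r.png

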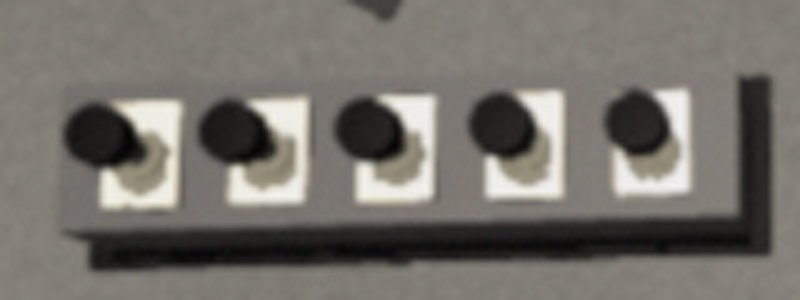

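View pics/p.png

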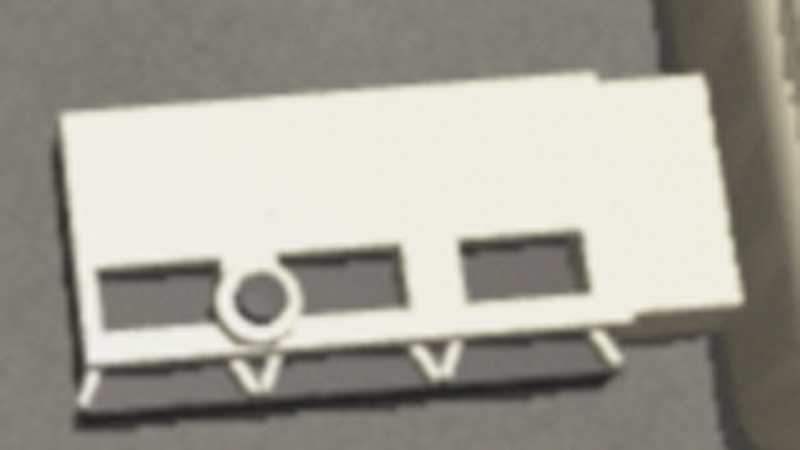

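Run:
```python
from h import *
t=cap("top");s=cap("side")
for c in (t,):
    g=c["image"].max(2)
    for p in [(98,133),(232,130),(368,128),(500,125),(637,122)]:
        u,v=p[0]/5+100,p[1]/5+190
        x0,y0=int(u)-9,int(v)-9
        m=(g[y0:y0+18,x0:x0+18]<55).astype(np.uint8);m=cv2.morphologyEx(m,cv2.MORPH_OPEN,np.ones((5,5),np.uint8))
        yy,xx=np.nonzero(m);q=(xx.mean()+x0,yy.mean()+y0);print(np.round(q,1),len(xx),(onz(c,q,.132)[0]*1000).round())
# crops coords
C=lambda *p:np.array(p,float)/5-.4
print("rack top corners",(onz(t,C((65,85),(740,75),(740,218),(65,232))+[100,190],.075)*1000).round())
print("flange centres",(onz(t,C((140,155),(267,152),(395,149),(524,146),(651,143))+[100,190],.08)*1000).round())
D=lambda *p:C(*p)+[320,100]
print("deck FL,FR,BL,BR",(onz(t,D((90,363),(632,320),(62,115),(597,73)),.052)*1000).round())
print("ledge L,R",(onz(t,D((80,410),(618,375)),.030)*1000).round())
print("key",(onz(t,D((260,297),(262,300)),.074)*1000).round())
# slides/other in top: fin
k=t["image"]; 
for c,n in((t,"top"),(s,"side")):
    im=c["image"].astype(int)
    for P in ((.475,-.123),(.483,-.268),(.47,0)):
        u,v=proj(c,[*P,.006]).astype(int);print(n,P,(u,v),im[v-8:v+9:8,u-5:u+6:5].tolist()[0])
x0,y0,x1,y1=270,110,440,265
cv2.imwrite("pics/s.png",cv2.resize(t["image"][y0:y1,x0:x1],None,fx=3.8,fy=3.8,interpolation=2))
```

```text
[119.9 217.1] 122 [505. 413. 132.]
[146.5 216.3] 126 [504. 353. 132.]
[173.5 215.9] 113 [502. 293. 132.]
[200.  214.9] 105 [501. 234. 132.]
[227.1 214.5] 98 [499. 174. 132.]
rack top corners [[542. 452.  75.]
 [530. 132.  75.]
 [462. 134.  75.]
 [472. 450.  75.]]
flange centres [[505. 414.  80.]
 [504. 354.  80.]
 [502. 294.  80.]
 [501. 234.  80.]
 [499. 174.  80.]]
deck FL,FR,BL,BR [[ 604.  -89.   52.]
 [ 612. -357.   52.]
 [ 733.  -85.   52.]
 [ 742. -355.   52.]]
ledge L,R [[ 586.  -86.   30.]
 [ 590. -355.   30.]]
key [[ 627. -171.   74.]
 [ 626. -172.   74.]]
top (0.475, -0.123) (np.int64(352), np.int64(226)) [[154, 152, 154], [156, 154, 156], [151, 148, 148]]
top (0.483, -0.268) (np.int64(410), np.int64(220)) [[136, 141, 134], [143, 148, 139], [138, 144, 134]]
top (0.47, 0) (np.int64(303), np.int64(230)) [[155, 152, 154], [102, 101, 107], [178, 185, 201]]
side (0.475, -0.123) (np.int64(269), np.int64(280)) [[146, 147, 159], [163, 166, 180], [163, 165, 179]]
side (0.483, -0.268) (np.int64(278), np.int64(333)) [[167, 169, 184], [167, 168, 184], [167, 169, 184]]
side (0.47, 0) (np.int64(264), np.int64(241)) [[163, 165, 179], [162, 163, 177], [104, 108, 101]]
```

View pics/s.png

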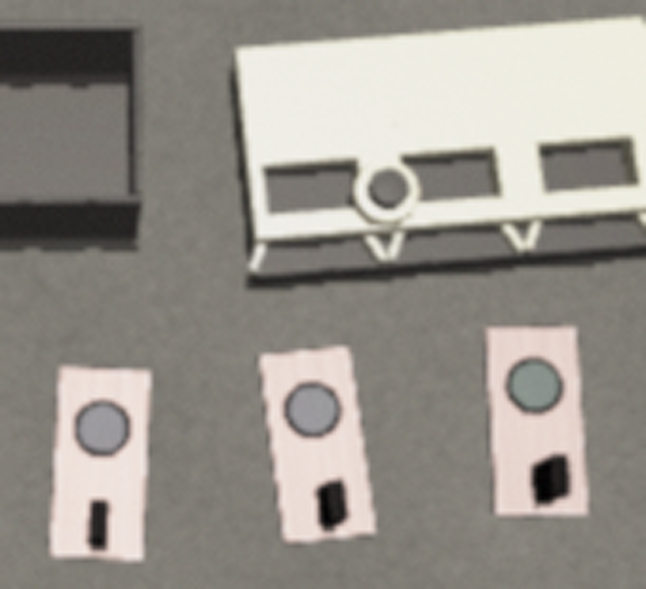

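```bash
python3 -m inch '[[3.3,-2.1,0,5,0],[6.6,-4.2,0,11,0],[10,-6.4,0,17,0],[13.2,-8.5,0,23,0],[16.5,-10.6,-1,25,0],[19.8,-12.7,-3,25,0],[22.9,-14.8,-5,25,0],[22.9,-14.8,-6.5,25,0],[22.9,-14.8,-6.5,25,0]]'
python3 - <<'E'
from h import *
s=readout.read_state();print(s['position'],s['tcp_rot'],s['force'])
t=cap("top")
print((onz(t,np.array([(372.1,177.9),(408.2,175.8)]),.04)*1000).round(),(onz(t,np.array([(320+525/5,100+268/5)]),.052)*1000).round())
E
```

```text
time_s: 1.05
position: [0.5054, 0.4094, 0.1536]
tcp_rot: [[-1.0, 0.026, -0.006], [0.026, 1.0, -0.004], [0.006, -0.004, -1.0]]
force: [0.3, -0.7, 0.1]
opening: 0.404
grasp_force: 0.0
[0.5053855  0.40940696 0.15360577] [[-0.99964772  0.02583121 -0.00609849]
 [ 0.0258534   0.99965931 -0.00358697]
 [ 0.00600375 -0.00374338 -0.99997497]] [ 0.29782679 -0.70533181  0.10580276]
[[ 589. -175.   40.]
 [ 589. -264.   40.]] [[ 641. -308.   52.]]
```

```bash
python3 -m inch '[[0,0.2,0,0,0],[0,0.2,0,0,0],[0,0.2,0,0,0],[0,0.2,-0.6,0,0],[0,0.2,-0.6,0,0]]'
```

```text
time_s: 1.52
position: [0.5042, 0.4152, 0.1515]
tcp_rot: [[-1.0, 0.02, -0.0], [0.02, 1.0, -0.0], [0.0, -0.0, -1.0]]
force: [-1.6, -0.0, -0.9]
opening: 0.021
grasp_force: 0.0
```

```bash
python3 -m inch '[[0,-0.2,-0.8,0,0],[0,-0.2,-1.1,0,0],[0,-0.2,-1.4,0,0],[0,-0.2,-1.7,0,0],[0,-0.2,-1.8,0,0],[0,-0.2,-1.8,0,0]]'
```

```text
time_s: 2.02
position: [0.5051, 0.4125, 0.1331]
tcp_rot: [[-1.0, 0.022, -0.0], [0.022, 1.0, -0.0], [0.0, -0.0, -1.0]]
force: [-0.4, 0.6, -0.6]
opening: -0.0
grasp_force: 0.0
```

```bash
python3 -m inch '[[0,0,-0.3,0,0],[0,0,-0.6,0,0]]'
python3 - <<'E'
from h import *
t=cap("top");cv2.imwrite("pics/k.png",cv2.resize(t["image"][170:260,70:250],None,fx=3.5,fy=3.5,interpolation=2))
E
```

```text
time_s: 2.18
position: [0.5053, 0.4126, 0.1277]
tcp_rot: [[-1.0, 0.022, 0.0], [0.022, 1.0, 0.0], [-0.0, 0.0, -1.0]]
force: [-0.9, -1.7, 3.8]
opening: 0.005
grasp_force: 1.8
```

View pics/k.png

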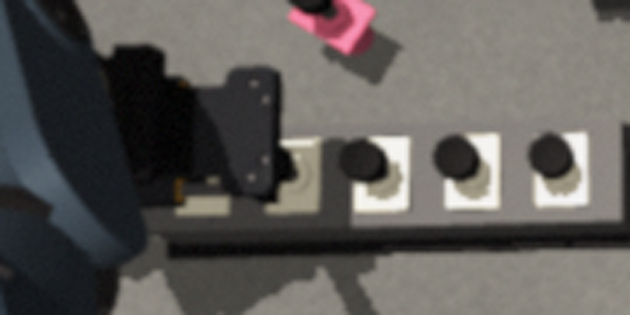

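```bash
python3 -m inch '[[0,0,-0.4,0,0],[0,0,-0.8,0,0],[0,0,-1.2,0,0],[0,0,-1.6,0,0],[0,0,-1.9,0,0],[0,0,-2.1,0,0],[0,0,-2.2,0,0]]'
```

```text
time_s: 2.82
position: [0.5054, 0.4127, 0.1066]
tcp_rot: [[-1.0, 0.021, 0.0], [0.021, 1.0, -0.0], [-0.0, -0.0, -1.0]]
force: [-3.4, -2.7, 14.3]
opening: 0.005
grasp_force: 7.6
```

```bash
python3 -m inch '[[0,0,3,0,0],[0,0,5,0,0],[-0.1,-3,5,0,0],[-0.1,-6,5,0,0],[-0.1,-6,4.6,0,0],[-0.1,-6,4,0,0],[-0.1,-6,3.6,0,0],[-0.1,-6,3.2,0,0],[-0.1,-6,2.8,0,0]]'
```

```text
time_s: 3.57
position: [0.5044, 0.3532, 0.133]
tcp_rot: [[-1.0, 0.02, 0.0], [0.02, 1.0, -0.0], [-0.0, -0.0, -1.0]]
force: [-1.0, -1.0, 3.2]
opening: 0.006
grasp_force: 1.9
```

```bash
python3 -m inch '[[0,0,-0.4,0,0],[0,0,-0.8,0,0],[0,0,-1.2,0,0],[0,0,-1.6,0,0],[0,0,-2,0,0],[0,0,-2.4,0,0],[0,0,-2.7,0,0],[0,0,-2.8,0,0],[0,0,-2.8,0,0]]'; python3 -m inch '[[0,0,3,0,0],[0,0,5,0,0],[-0.2,-3,5,0,0],[-0.2,-6,5,0,0],[-0.2,-6,4.6,0,0],[-0.2,-6,4,0,0],[-0.2,-6,3.6,0,0],[-0.2,-6,3.2,0,0],[-0.2,-6,2.8,0,0]]'
```

```text
time_s: 4.32
position: [0.5044, 0.3527, 0.1066]
tcp_rot: [[-1.0, 0.021, 0.001], [0.021, 1.0, 0.0], [-0.001, 0.0, -1.0]]
force: [-1.0, -2.7, 10.5]
opening: 0.006
grasp_force: 4.8
time_s: 5.07
position: [0.5019, 0.2933, 0.1329]
tcp_rot: [[-1.0, 0.02, -0.001], [0.02, 1.0, -0.0], [0.001, -0.0, -1.0]]
force: [-0.9, -1.4, 2.9]
opening: 0.002
grasp_force: 1.9
```

Third also sound.

```bash
python3 -m inch '[[0,0,-0.4,0,0],[0,0,-0.8,0,0],[0,0,-1.2,0,0],[0,0,-1.6,0,0],[0,0,-2,0,0],[0,0,-2.4,0,0],[0,0,-2.7,0,0],[0,0,-2.8,0,0],[0,0,-2.8,0,0]]'; python3 -m inch '[[0,0,3,0,0],[0,0,5,0,0],[-0.1,-3,5,0,0],[-0.1,-5.9,5,0,0],[-0.1,-5.9,4.6,0,0],[-0.1,-5.9,4,0,0],[-0.1,-5.9,3.6,0,0],[-0.1,-5.9,3.2,0,0],[-0.1,-5.9,2.8,0,0]]'
```

```text
time_s: 5.82
position: [0.502, 0.2931, 0.1065]
tcp_rot: [[-1.0, 0.022, -0.0], [0.022, 1.0, 0.001], [0.0, 0.001, -1.0]]
force: [-3.6, 1.6, 10.7]
opening: 0.009
grasp_force: 5.3
time_s: 6.57
position: [0.5016, 0.2338, 0.1336]
tcp_rot: [[-1.0, 0.02, 0.001], [0.02, 1.0, -0.001], [-0.001, -0.001, -1.0]]
force: [-1.9, -3.2, 11.1]
opening: 0.008
grasp_force: 5.5
```

```bash
python3 -m inch '[[0,0,1.5,0,0],[0,0,2.2,0,0],[-0.2,-3,2.2,0,0],[-0.2,-6,2.2,0,0],[-0.2,-6,1.8,0,0],[-0.2,-6,1.2,0,0],[-0.2,-6,0.8,0,0],[-0.2,-6,0.4,0,0],[-0.2,-6,0,0,0]]'
```

```text
time_s: 7.32
position: [0.4991, 0.1744, 0.1332]
tcp_rot: [[-1.0, 0.02, -0.0], [0.02, 1.0, -0.0], [0.0, -0.0, -1.0]]
force: [-0.6, -2.1, 3.2]
opening: 0.005
grasp_force: 1.9
```

```bash
python3 -m inch '[[0,0,-0.4,0,0],[0,0,-0.8,0,0],[0,0,-1.2,0,0],[0,0,-1.6,0,0],[0,0,-2,0,0],[0,0,-2.4,0,0],[0,0,-2.7,0,0],[0,0,-2.8,0,0],[0,0,-2.8,0,0]]'; python3 -m inch '[[0,0,4,0,0],[0,0,7,0,2],[0.1,3,7,0,4.8],[0.2,5.9,7,0,4.8],[0.2,5.9,7,0,4.8],[0.2,5.9,7,0,4.8]]'
python3 - <<'E'
from h import *
t=cap("top");s=cap("side");print(slides(t))
cv2.imwrite("pics/k2.png",t["image"])
# bin rim corners measured from first top view (z=.09): outer
P=onz(t,np.array([(237.5,117),(307,117),(307,165),(237.5,165)]),.09);print((P*1000).round())
E
```

```text
time_s: 8.07
position: [0.4992, 0.1743, 0.1064]
tcp_rot: [[-1.0, 0.022, 0.0], [0.022, 1.0, 0.001], [-0.0, 0.001, -1.0]]
force: [-3.1, 2.9, 10.5]
opening: 0.002
grasp_force: 5.8
time_s: 8.57
position: [0.501, 0.2332, 0.175]
tcp_rot: [[-1.0, 0.019, 0.0], [0.019, 1.0, -0.001], [-0.0, -0.001, -1.0]]
force: [-0.4, -0.4, -0.3]
opening: 0.297
grasp_force: 0.0
[]
[[745. 148.  90.]
 [736. -21.  90.]
 [616. -13.  90.]
 [624. 151.  90.]]
```

View pics/k2.png

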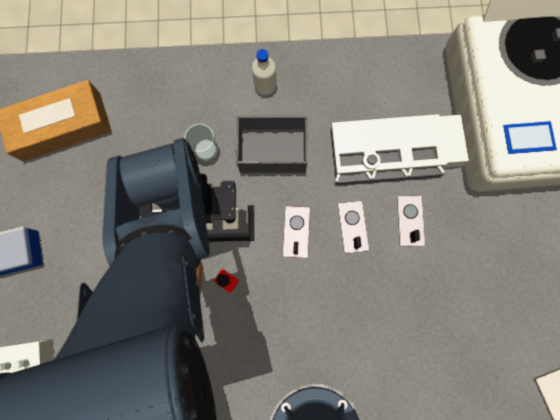

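```bash
python3 -m inch '[[0,0,0,0,4.8],[0,0,0,0,4.8],[0,0,0,0,4.8],[0,0,-2,0,4.8],[0,0,-4,0,4.8],[0,0,-6.3,0,4.8],[0,0,-6.3,0,4.8],[0,0,-6.3,0,2],[0,0,-6.3,0,2],[0,0,-6.3,0,2]]';  python3 -m inch '[[0,0,0,0,2],[0,0,0,0,2],[0,0,0,0,2],[0,0,1,0,2]]'
```

```text
time_s: 9.5
position: [0.5024, 0.2328, 0.1139]
tcp_rot: [[-1.0, 0.022, 0.003], [0.022, 1.0, 0.001], [-0.003, 0.001, -1.0]]
force: [0.4, 0.7, -0.8]
opening: 0.402
grasp_force: 0.0
time_s: 9.83
position: [0.5004, 0.2324, 0.122]
tcp_rot: [[-1.0, 0.021, -0.002], [0.021, 1.0, -0.001], [0.002, -0.001, -1.0]]
force: [0.9, 0.1, -1.2]
opening: 0.313
grasp_force: 30.0
```

```bash
python3 -m inch '[[0,0,3,0,2],[0,0,6,0,2],[0,0,9,0,2],[0,0,10.5,0,2],[1.5,-1,10.5,0,2],[4,-2.8,10.5,0,2],[7,-4.8,10.5,0,2],[10,-6.9,10.5,0,2],[13,-9,10.5,0,2],[16,-11,10.5,0,2]]';  python3 -m inch '[[2,-1.3,0,0,2],[2,-1.3,0,0,2],[2,-1.3,0,0,2],[2,-1.3,-3,0,2]]'
python3 - <<'E'
from h import *
s=cap("side");cv2.imwrite("pics/b.png",s["image"])
E
```

```text
time_s: 10.67
position: [0.6621, 0.1205, 0.2266]
tcp_rot: [[-1.0, 0.022, -0.002], [0.022, 1.0, -0.001], [0.002, -0.001, -1.0]]
force: [0.2, 0.3, -0.0]
opening: 0.31
grasp_force: 30.0
time_s: 11.0
position: [0.6849, 0.1094, 0.2027]
tcp_rot: [[-1.0, 0.022, 0.011], [0.022, 1.0, 0.0], [-0.011, 0.0, -1.0]]
force: [1.5, 0.1, 0.2]
opening: 0.314
grasp_force: 30.0
```

View pics/b.png

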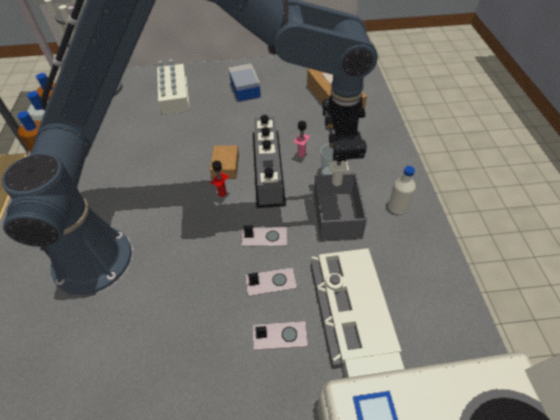

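```bash
python3 -m inch '[[0,0,-2,0,2],[0,0,-4,0,2],[0,0,-6,0,2],[0,0,-7,0,2],[0,0,-7.6,0,2],[0,0,-7.9,0,2],[0,0,-7.9,0,2]]';python3 -m inch '[[0,0,-0.2,0,2],[0,0,-0.3,0,2],[0,0,-0.3,0,2]]'
```

```text
time_s: 11.63
position: [0.6812, 0.1099, 0.1189]
tcp_rot: [[-1.0, 0.021, 0.0], [0.021, 1.0, 0.0], [-0.0, 0.0, -1.0]]
force: [1.3, 0.5, -0.9]
opening: 0.31
grasp_force: 30.0
time_s: 11.88
position: [0.6823, 0.1097, 0.1172]
tcp_rot: [[-1.0, 0.021, 0.003], [0.021, 1.0, 0.0], [-0.003, 0.0, -1.0]]
force: [-0.2, -0.2, 3.1]
opening: 0.315
grasp_force: 30.0
```

```bash
python3 -m inch '[[0,0,0,0,3.4],[0,0,0,0,3.8],[0,0,0,0,5],[0,0,0,0,6.5],[0,0,0,0,6.5],[0,0,0,0,6.5],[0,0,1,0,6.5],[0,0,3,0,6.5],[0,0,7,0,6.5],[0,0,11,0,5]]';  python3 -m inch '[[-4,-3,0,0,4],[-8,-6,0,0,4],[-11,-9,0,0,4],[-14,-12,0,0,4],[-17,-14,0,0,4],[-20,-16,0,0,4]]'
python3 - <<'E'
from h import *
for n in("top","side"):
    s=cap(n);cv2.imwrite("pics/c_%s.png"%n,s["image"]);print(n,slides(s))
E
```

```text
time_s: 12.72
position: [0.6799, 0.1096, 0.2255]
tcp_rot: [[-1.0, 0.022, -0.004], [0.022, 1.0, 0.0], [0.004, -0.0, -1.0]]
force: [0.8, 0.5, -0.8]
opening: 0.717
grasp_force: 0.0
time_s: 13.22
position: [0.4856, -0.0479, 0.2265]
tcp_rot: [[-1.0, 0.021, 0.002], [0.021, 1.0, -0.001], [-0.002, -0.001, -1.0]]
force: [0.6, -1.0, 0.4]
opening: 0.468
grasp_force: 0.0
top []
side [(486, -270, 59, 122, -2.8, 443, -268)]
```

View pics/c_side.png

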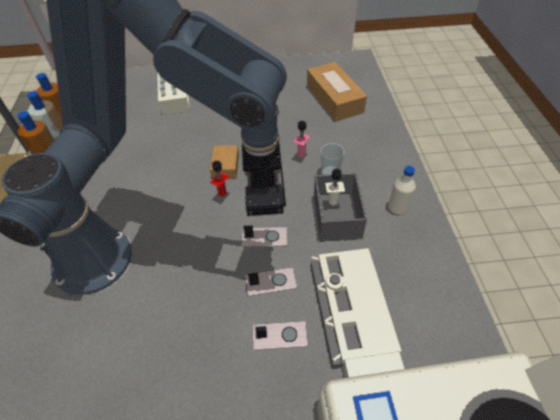

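```bash
cat >> h.py <<'E'
def fit(P):
    P=np.array(P);f=(P[0]+P[1])/2;r=(P[2]+P[3])/2;d=(f-r)[:2];L=np.hypot(*d);a=np.degrees(np.arctan2(d[1],d[0]));c=P.mean(0)[:2]
    return "origin",((c-42.5e-3*d/L)*1000).round(1),"ang",round(a,2),"L",round(L*1000),"W",round(np.hypot(*(P[0]-P[1])[:2])*1000)
def find(c,P):
    "slide near world point P (plate centre): threshold against bench, hull"
    u,v=proj(c,[*P,.006]).astype(int);r=48;x0,y0=max(u-r,0),max(v-r,0)
    g=cv2.cvtColor(c["image"],cv2.COLOR_BGR2LAB)[y0:y0+2*r,x0:x0+2*r].astype(int)
    m=((g[...,0]>135)&(g[...,1]>=130)).astype(np.uint8)
    m=cv2.morphologyEx(m,cv2.MORPH_OPEN,np.ones((3,3),np.uint8))
    k=max(cv2.findContours(m,0,2)[0],key=cv2.contourArea)[:,0,:]+[x0,y0]
    Q=(onz(c,k.astype(float),.006)[:,:2]*1000).astype(np.float32)
    (cx,cy),(w,h),a=cv2.minAreaRect(Q)
    if w<h:a-=90
    a=(a+90)%180-90
    e=np.radians(a);return "origin",round(cx-42.5*np.cos(e),1),round(cy-42.5*np.sin(e),1),"ang",round(a,2),"dims",round(w),round(h)
E
python3 - <<'E'
from h import *
import glob
t=cap("top");s=cap("side")
C=lambda p:onz(t,np.array(p,float)/3.8-.37+[270,110],.006)
for p in([(58,366),(150,370),(143,558),(50,555)],[(262,355),(350,348),(375,533),(285,543)],[(488,327),(577,326),(587,514),(496,516)]):
    print(fit(C(p)))
for P in((.47,-.005),(.475,-.123),(.483,-.268)):
    for c in(s,dict(t,image=cv2.imread("pics/top0.png"))):print(find(c,P))
E
```

```text
('origin', array([428.5,  23.1]), 'ang', np.float64(-5.42), 'L', 125, 'W', 61)
('origin', array([ 432.6, -126.1]), 'ang', np.float64(2.67), 'L', 124, 'W', 59)
('origin', array([ 441.2, -266.7]), 'ang', np.float64(-3.37), 'L', 125, 'W', 59)
('origin', np.float64(468.4), np.float64(-116.9), 'ang', -6.66, 'dims', 61, 64)
('origin', np.float64(427.8), np.float64(23.5), 'ang', -5.84, 'dims', 62, 127)
('origin', np.float64(434.1), np.float64(-129.5), 'ang', 4.12, 'dims', 128, 63)
('origin', np.float64(432.9), np.float64(-126.0), 'ang', 3.35, 'dims', 128, 63)
('origin', np.float64(443.1), np.float64(-268.6), 'ang', -2.81, 'dims', 63, 127)
('origin', np.float64(442.0), np.float64(-266.7), 'ang', -2.61, 'dims', 62, 126)
```

```bash
python3 -m inch '[[-2.7,3.6,-1,-4,4],[-5.3,7.3,-3,-4.4,4],[-5.3,7.3,-7,-4.4,4],[-5.3,7.3,-11,-4.4,4],[-5.3,7.3,-14,-4.4,4],[-5.3,7.3,-14,-4.4,4],[-5.3,7.3,-14,-4.4,4]]'
python3 - <<'E'
from h import *
t=cap("top");s=cap("side")
for n,c in(("top",t),("side",s)):
    for P in((.47,.02),(.475,-.123),(.483,-.268)):
        try:print(n,find(c,P))
        except Exception as e:print(n,P,e)
cv2.imwrite("pics/d.png",cv2.resize(s["image"][170:360,200:420],None,fx=3,fy=3,interpolation=2))
E
```

```text
time_s: 14.0
position: [0.4342, 0.0271, 0.0844]
tcp_rot: [[-0.995, 0.097, -0.003], [0.097, 0.995, 0.001], [0.003, 0.0, -1.0]]
force: [0.1, -0.1, 0.0]
opening: 0.46
grasp_force: 0.0
top ('origin', np.float64(460.9), np.float64(-90.0), 'ang', -4.22, 'dims', 10, 66)
top ('origin', np.float64(438.6), np.float64(-125.4), 'ang', 3.35, 'dims', 117, 63)
top ('origin', np.float64(442.1), np.float64(-266.8), 'ang', -2.35, 'dims', 63, 127)
side ('origin', np.float64(451.2), np.float64(20.3), 'ang', -6.8, 'dims', 61, 82)
side ('origin', np.float64(433.9), np.float64(-127.7), 'ang', 3.42, 'dims', 127, 64)
side ('origin', np.float64(442.9), np.float64(-268.8), 'ang', -2.68, 'dims', 63, 126)
```

View pics/d.png

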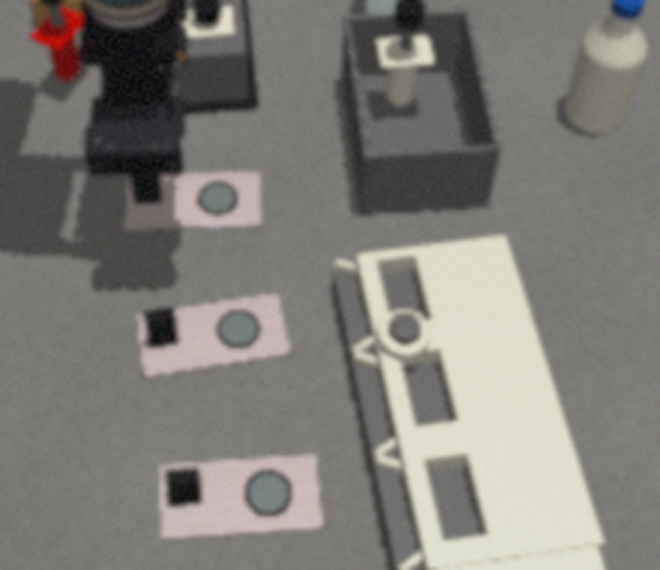

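```bash
python3 -c "
from h import *
s=readout.read_state();print(s['position'],s['force'],s['qvel'],s['opening'])"
```

```text
[0.43595891 0.02640787 0.08685755] [ 1.15587815 -0.67946566  0.4371619 ] [-0.42202468 -2.14219409  0.16370858 -0.10503044 -0.4238541   0.04366089] 0.4594411651715401
```

```bash
python3 -m inch '[[-0.8,-0.3,0,0,4],[-0.8,-0.3,-2.5,0,4],[-0.8,-0.3,-5,0,4],[-0.8,-0.3,-6.5,0,4],[-0.8,-0.3,-6.5,0,4],[-0.8,-0.3,-6.5,0,0.5],[-0.8,-0.3,-6.5,0,0.5],[-0.8,-0.3,-6.5,0,0.5],[-0.8,-0.3,-6.5,0,0.5],[-0.8,-0.3,-6.5,0,0.5]]'; python3 -m inch '[[0,0,0,0,0.5],[0,0,0,0,0.5]]'
```

```text
time_s: 14.93
position: [0.4262, 0.0233, 0.0215]
tcp_rot: [[-0.995, 0.098, 0.002], [0.098, 0.995, -0.0], [-0.002, -0.0, -1.0]]
force: [0.1, -0.1, -0.1]
opening: 0.168
grasp_force: 0.0
time_s: 15.1
position: [0.4261, 0.0233, 0.0213]
tcp_rot: [[-0.995, 0.098, 0.002], [0.098, 0.995, -0.0], [-0.002, -0.0, -1.0]]
force: [-0.1, -0.2, 8.6]
opening: 0.135
grasp_force: 30.0
```

```bash
python3 -m inch '[[0,0,2,0,0.5],[0,0,5,0,0.5],[0,0,7,0,0.5],[0.7,-4,7,1.5,0.5],[1.5,-8,7,3,0.5],[2.2,-12,7,4.5,0.5],[2.9,-16,7,6,0.5],[3.6,-20,7,7.3,0.5],[4.3,-23.5,7,7.3,0.5],[4.5,-24.8,7,7.3,0.5]]'; python3 -m inch '[[0,0,0,0,0.5],[0,0,0,0,0.5],[0,0,-2,0,0.5],[0,0,-2,0,0.5],[0,0,-2,0,0.5]]';python3 - <<'E'
from h import *
st=readout.read_state();print(st["position"])
t=cap("top");s=cap("side")
cv2.imwrite("pics/e.png",cv2.resize(np.vstack([t["image"][110:270,280:480],s["image"][210:370,230:430]]),None,fx=2.2,fy=1.8,interpolation=2))
def f(c,zs):
    z=.006
    u,v=proj(c,[.52,-.223,zs]).astype(int)
    return u,v
print(f(t,.058),f(s,.058))
E
```

```text
time_s: 15.93
position: [0.4729, -0.2307, 0.0909]
tcp_rot: [[-1.0, -0.026, 0.005], [-0.026, 1.0, -0.005], [-0.005, -0.005, -1.0]]
force: [0.7, -0.8, -0.8]
opening: 0.136
grasp_force: 30.0
time_s: 16.35
position: [0.4689, -0.2217, 0.0698]
tcp_rot: [[-1.0, -0.031, -0.004], [-0.031, 1.0, 0.003], [0.004, 0.004, -1.0]]
force: [-0.3, 0.0, -0.7]
opening: 0.136
grasp_force: 30.0
[ 0.46888191 -0.22167348  0.06978644]
(np.int64(396), np.int64(202)) (np.int64(291), np.int64(304))
```

View pics/e.png

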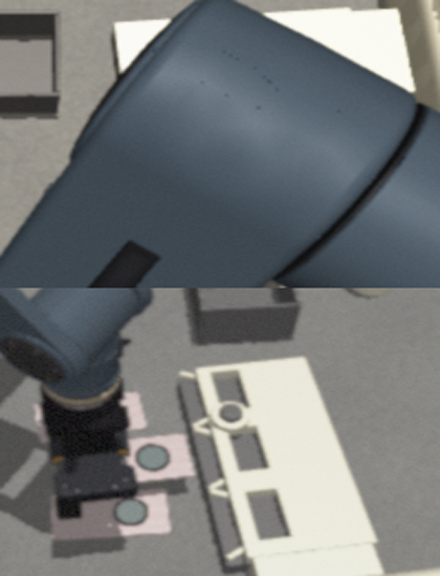

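Run:
```python
from h import *
s=cap("side")
C=lambda p:np.array(p,float)/[2.2,1.8]+[230,210-160]-.3
print((onz(s,C([(180,434),(193,473)])+[0,0],.0545)*1000).round())
print((onz(s,C([(193,427),(210,488)]),.04)*1000).round())
x0,y0=280,255
cv2.imwrite("pics/f.png",cv2.resize(s["image"][y0:y0+100,x0:x0+130],None,fx=6,fy=6,interpolation=2))
```

```text
[[ 571. -191.   54.]
 [ 577. -247.   54.]]
[[ 589. -175.   40.]
 [ 593. -263.   40.]]
```

View pics/f.png

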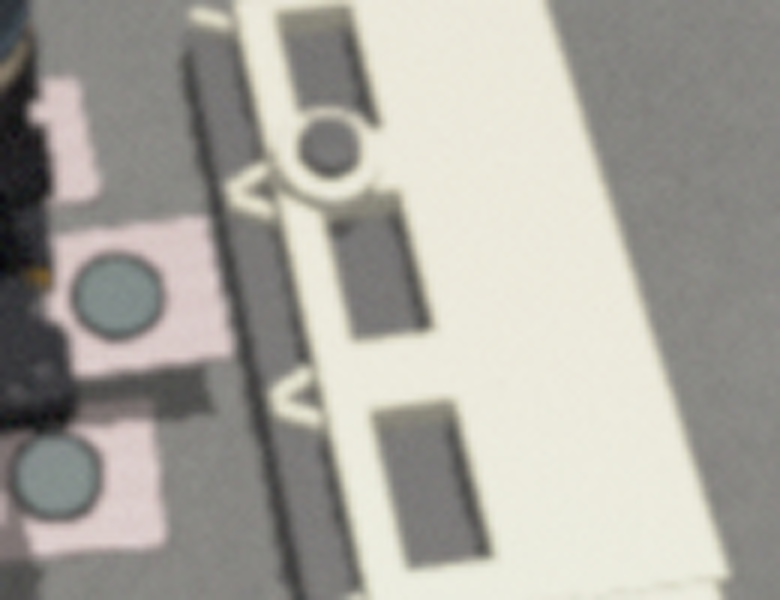

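```bash
python3 -m inch '[[0,-0.1,-0.8,0,0.5],[0,-0.1,-1.6,0,0.5],[0,-0.1,-1.6,0,0.5],[0,-0.1,-1.6,0,0.5]]'; python3 -m inch '[[1,0,0,0,0.5],[2,0,0,0,0.5],[3,0.1,0,0,0.5],[4,0.1,0,0,0.5],[4.5,0.1,0,0,0.5],[4.5,0.1,0,0,0.5]]'
```

```text
time_s: 16.83
position: [0.4701, -0.2252, 0.0539]
tcp_rot: [[-1.0, -0.029, -0.001], [-0.029, 1.0, 0.001], [0.001, 0.001, -1.0]]
force: [-0.1, 0.5, -0.8]
opening: 0.134
grasp_force: 30.0
time_s: 17.33
position: [0.5169, -0.2236, 0.0543]
tcp_rot: [[-1.0, -0.031, 0.0], [-0.031, 1.0, 0.001], [-0.0, 0.001, -1.0]]
force: [2.2, 3.1, -1.9]
opening: 0.14
grasp_force: 30.1
```

```bash
python3 -m inch '[[1,0.2,0,0,0.5],[2,0.25,0,0,0.5],[3,0.3,0,0,0.5],[4,0.3,0,0,0.5],[4.4,0.3,0,0,0.5],[4.7,0.3,0,0,0.5],[4.7,0.3,0,0,0.5]]'
```

```text
time_s: 17.92
position: [0.5637, -0.2214, 0.0545]
tcp_rot: [[-1.0, -0.029, 0.001], [-0.029, 1.0, -0.0], [-0.001, -0.0, -1.0]]
force: [1.1, 3.3, -1.2]
opening: 0.133
grasp_force: 30.0
```

```bash
python3 -m inch '[[0.3,0.05,0,0,0.5],[0.5,0.05,0,0,0.5],[0.5,0.05,0,0,0.5]]'; python3 -m inch '[[0.3,0.05,0,0,0.5],[0.5,0.05,0,0,0.5],[0.5,0.05,0,0,0.5]]'
```

```text
time_s: 18.17
position: [0.5666, -0.2212, 0.0545]
tcp_rot: [[-1.0, -0.03, -0.002], [-0.03, 1.0, 0.0], [0.002, 0.0, -1.0]]
force: [-3.5, 0.8, 0.3]
opening: 0.133
grasp_force: 30.0
time_s: 18.42
position: [0.5669, -0.2204, 0.0539]
tcp_rot: [[-0.999, -0.03, -0.012], [-0.03, 1.0, 0.002], [0.012, 0.002, -1.0]]
force: [-12.5, -3.4, 2.8]
opening: 0.136
grasp_force: 30.0
```

```bash
python3 -m inch '[[-0.1,0,-0.2,0,0.5],[-0.2,0,-0.3,0,0.5],[-0.2,0,-0.3,0,0.5],[-0.2,0,-0.3,0,2],[-0.2,0,-0.3,0,3.5],[-0.2,0,-0.3,0,3.5],[-0.2,0,-0.3,0,3.5],[-0.2,0,2,0,3.5],[-0.2,0,6,0,3.5]]'; python3 -m inch '[[-4,3,2,0,4],[-8,6,2,0,4],[-11,8,2,0,4],[-13.5,9.5,2,0,4],[-13.5,9.5,2,0,4],[-13.5,9.5,2,0,4],[-13.5,9.5,2,0,4]]';  python3 - <<'E'
from h import *
t=cap("top");s=cap("side");print(readout.read_state()["position"])
for n,c in(("top",t),("side",s)):
    for P in((.475,-.123),(.483,-.268)):
        try:print(n,find(c,P))
        except Exception as e:print(n,P,e)
x0,y0=200,210
cv2.imwrite("pics/g.png",cv2.resize(s["image"][y0:y0+170,x0:x0+220],None,fx=3.4,fy=3.4,interpolation=2))
E
```

```text
time_s: 19.17
position: [0.5682, -0.2191, 0.111]
tcp_rot: [[-1.0, -0.029, -0.008], [-0.029, 1.0, 0.005], [0.007, 0.005, -1.0]]
force: [0.5, 0.2, 0.4]
opening: 0.392
grasp_force: 0.0
time_s: 19.75
position: [0.4372, -0.1264, 0.1352]
tcp_rot: [[-1.0, -0.029, 0.003], [-0.029, 1.0, -0.002], [-0.003, -0.002, -1.0]]
force: [1.3, 0.0, 0.2]
opening: 0.461
grasp_force: 0.0
[ 0.43816093 -0.12716804  0.1350386 ]
top ('origin', np.float64(517.4), np.float64(-71.3), 'ang', -84.66, 'dims', 34, 48)
top ('origin', np.float64(590.6), np.float64(-276.3), 'ang', 87.05, 'dims', 52, 34)
side ('origin', np.float64(452.6), np.float64(-127.3), 'ang', 3.6, 'dims', 91, 64)
side ('origin', np.float64(443.1), np.float64(-268.5), 'ang', -3.03, 'dims', 63, 126)
```

View pics/g.png

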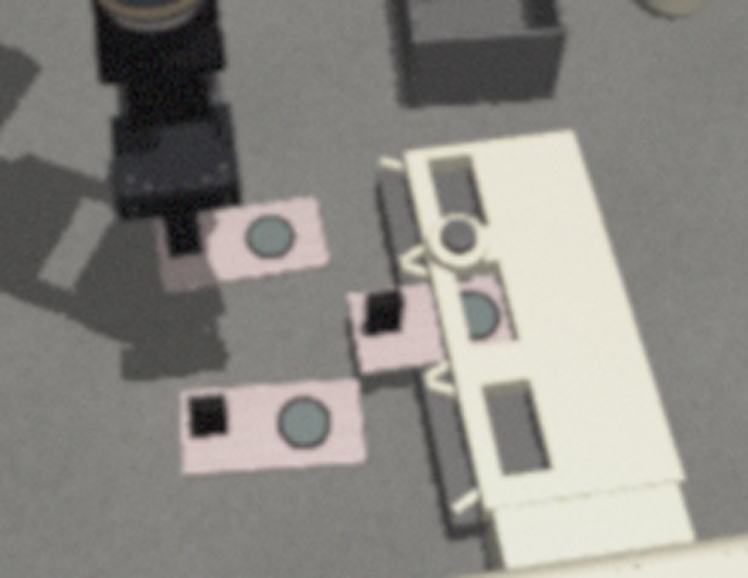

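```bash
python3 -m inch '[[-0.5,0,-3,1.6,4],[-0.5,0,-6,1.6,4],[-0.5,0,-9,1.6,4],[-0.5,0,-11.3,1.6,4],[-0.5,0,-11.4,1.6,4],[-0.5,0,-11.4,1.6,4],[-0.5,0,-11.4,1.6,0.5],[-0.5,0,-11.4,1.6,0.5],[-0.5,0,-11.4,1.6,0.5],[-0.5,0,-11.4,1.6,0.5]]'; python3 -m inch '[[0,0,0,0,0.5],[0,0,0,0,0.5],[0,0,0,0,0.5],[0,0,0,0,0.5]]'
```

```text
time_s: 20.68
position: [0.4315, -0.1261, 0.0218]
tcp_rot: [[-0.998, -0.057, 0.002], [-0.057, 0.998, -0.001], [-0.002, -0.002, -1.0]]
force: [1.1, -0.1, -0.0]
opening: 0.246
grasp_force: 0.0
time_s: 21.02
position: [0.4311, -0.1259, 0.0214]
tcp_rot: [[-0.998, -0.057, 0.002], [-0.057, 0.998, -0.001], [-0.002, -0.001, -1.0]]
force: [-0.2, -0.7, 6.2]
opening: 0.138
grasp_force: 30.0
```

```bash
python3 -m inch '[[0,0,1.5,0,0.5],[0,0,3.3,-0.5,0.5],[1.5,-0.4,3.3,-1.6,0.5],[3.3,-0.7,3.3,-1.6,0.5],[3.3,-0.7,3.3,-1.6,0.5],[3.3,-0.7,3.3,-1.6,0.5],[3.3,-0.7,3.3,-1.6,0.5]]'
python3 - <<'E'
from h import *
s=cap("side");print(readout.read_state()["position"])
g=cv2.cvtColor(s["image"],cv2.COLOR_BGR2LAB).astype(int)
u,v=proj(s,[.525,-.13,.039]).astype(int);x0,y0=u-25,v-25
a=g[y0:y0+50,x0:x0+50];m=((a[...,0]>135)&(a[...,1]>=130)).astype(np.uint8)
m=cv2.morphologyEx(m,cv2.MORPH_OPEN,np.ones((3,3),np.uint8))
k=max(cv2.findContours(m,0,2)[0],key=cv2.contourArea)[:,0,:]+[x0,y0]
Q=onz(s,k.astype(float),.039)*1000;r=cv2.minAreaRect(Q[:,:2].astype(np.float32));print(r,cv2.boxPoints(r).round().tolist())
E
```

```text
time_s: 21.6
position: [0.4621, -0.1318, 0.0532]
tcp_rot: [[-1.0, -0.029, -0.003], [-0.029, 1.0, 0.001], [0.003, 0.001, -1.0]]
force: [-1.0, 0.7, -0.6]
opening: 0.135
grasp_force: 30.0
[ 0.461802   -0.13169215  0.0531216 ]
((536.3486938476562, -131.7637481689453), (69.07996368408203, 63.05470657348633), 0.40567031502723694) [[502.0, -100.0], [502.0, -164.0], [571.0, -163.0], [571.0, -100.0]]
```

```bash
python3 -m inch '[[1,0,0.1,0,0.5],[2,0.05,0.1,0,0.5],[3,0.1,0.1,0,0.5],[4,0.1,0.1,0,0.5],[5,0.15,0.1,0,0.5],[5.5,0.15,0.1,0,0.5],[5.5,0.15,0.1,0,0.5]]'
```

```text
time_s: 22.23
position: [0.5207, -0.1314, 0.0546]
tcp_rot: [[-1.0, -0.03, 0.002], [-0.03, 1.0, -0.001], [-0.002, -0.001, -1.0]]
force: [-0.2, 0.2, -1.2]
opening: 0.135
grasp_force: 30.0
```

Smooth; continue to the stop.

```bash
python3 -m inch '[[1,0.05,0,0,0.5],[2,0.05,0,0,0.5],[3,0.1,0,0,0.5],[4,0.1,0,0,0.5],[4.6,0.15,0,0,0.5],[4.8,0.15,0,0,0.5],[4.8,0.15,0,0,0.5]]'; python3 -m inch '[[0.2,0,0,0,0.5],[0.4,0,0,0,0.5],[0.5,0,0,0,0.5]]'
```

```text
time_s: 22.82
position: [0.5637, -0.129, 0.0538]
tcp_rot: [[-1.0, -0.031, -0.008], [-0.031, 1.0, 0.001], [0.008, 0.002, -1.0]]
force: [-5.7, -2.0, 0.8]
opening: 0.141
grasp_force: 30.0
time_s: 23.07
position: [0.5639, -0.1284, 0.0533]
tcp_rot: [[-0.999, -0.031, -0.018], [-0.032, 0.999, 0.003], [0.018, 0.004, -1.0]]
force: [-15.5, -4.6, 6.2]
opening: 0.135
grasp_force: 30.0
```

```bash
python3 -m inch '[[-0.2,-0.1,-0.2,0,0.5],[-0.3,-0.2,-0.2,0,0.5],[-0.3,-0.2,-0.2,0,2],[-0.3,-0.2,-0.2,0,3.5],[-0.3,-0.2,-0.2,0,3.5],[-0.3,-0.2,-0.2,0,3.5],[-0.3,-0.2,2,0,3.5],[-0.3,-0.2,6,0,3.5],[-0.3,-0.2,10,0,3.5]]'; python3 -m inch '[[-2,-2,2,-7,5],[-4,-4,2,-14,5],[-6,-6,2,-21,5],[-8,-8,2,-28,5],[-9,-9,2,-35,5],[-10,-10,2,-42,5],[-11,-11,2,-49,5],[-12,-12,2,-56,5],[-12,-13,2,-63,5],[-12,-14,2,-70,5]]';  python3 -m inch '[[0,0,0,-7,5],[0,0,0,-14,5],[0,0,0,-21,5],[0,0,0,-24.7,5],[0,0,0,-24.7,5]]'
python3 - <<'E'
from h import *
s=cap("side");t=cap("top");r=readout.read_state();print(r["position"],r["tcp_rot"],r["joint_positions"])
for c in (s,t):
  try:print(find(c,(.483,-.268)))
  except Exception as e:print(e)
E
```

```text
time_s: 23.82
position: [0.568, -0.1313, 0.1544]
tcp_rot: [[-1.0, -0.029, -0.003], [-0.029, 1.0, 0.001], [0.003, 0.001, -1.0]]
force: [0.5, -0.3, 1.1]
opening: 0.397
grasp_force: 0.0
time_s: 24.65
position: [0.4485, -0.2724, 0.1749]
tcp_rot: [[-0.363, 0.932, 0.001], [0.932, 0.363, -0.001], [-0.001, 0.0, -1.0]]
force: [-0.0, -1.1, -0.5]
opening: 0.576
grasp_force: 0.0
time_s: 25.07
position: [0.4491, -0.2721, 0.1748]
tcp_rot: [[0.054, 0.999, 0.001], [0.999, -0.054, -0.001], [-0.001, 0.001, -1.0]]
force: [-0.3, -0.0, -0.6]
opening: 0.573
grasp_force: 0.0
[ 0.44898733 -0.27189056  0.17474606] [[ 5.09282713e-02  9.98702134e-01  5.98830267e-04]
 [ 9.98702156e-01 -5.09279170e-02 -5.92783648e-04]
 [-5.61517116e-04  6.28242525e-04 -9.99999645e-01]] [-4.34055115e+01  2.63396980e+01  9.92951092e+01 -1.35235777e-03
  5.43169274e+01 -4.04854950e+01]
('origin', np.float64(571.0), np.float64(-248.5), 'ang', 80.29, 'dims', 72, 52)
('origin', np.float64(597.9), np.float64(-288.6), 'ang', 87.05, 'dims', 25, 18)
```

```bash
python3 -m inch '[[0,4,0,0,5],[0,8,0,0,5],[0,12,0,0,5],[0,15,0,0,5],[0,15,0,0,5]]'
python3 - <<'E'
from h import *
s=cap("side");t=cap("top");r=readout.read_state();print(r["position"])
for c in (s,t):
  for P in((.483,-.268),(.483,-.24),(.483,-.3)):
    try:print(find(c,P))
    except Exception as e:print(e)
cv2.imwrite("pics/last.png",s["image"])
E
```

```text
time_s: 25.58
position: [0.4464, -0.116, 0.1744]
tcp_rot: [[0.047, 0.999, -0.003], [0.999, -0.047, 0.004], [0.003, -0.004, -1.0]]
force: [-0.7, -0.0, 0.0]
opening: 0.577
grasp_force: 0.0
[ 0.44895758 -0.12078836  0.17484988]
('origin', np.float64(442.7), np.float64(-269.4), 'ang', -1.94, 'dims', 63, 127)
('origin', np.float64(442.7), np.float64(-269.4), 'ang', -1.94, 'dims', 63, 127)
('origin', np.float64(442.7), np.float64(-269.4), 'ang', -1.94, 'dims', 63, 127)
('origin', np.float64(447.7), np.float64(-294.6), 'ang', 84.16, 'dims', 17, 15)
('origin', np.float64(447.7), np.float64(-294.6), 'ang', 84.16, 'dims', 17, 15)
('origin', np.float64(447.7), np.float64(-294.6), 'ang', 84.16, 'dims', 17, 15)
```

```bash
python3 -m inch '[[-0.3,-4,0,0,5],[-0.6,-8,0,0,5],[-0.7,-12,0,0,5],[-0.7,-14.7,-1,0,5],[-0.7,-14.7,-5,0,5],[-0.7,-14.7,-9,0,5],[-0.7,-14.7,-9,0,5]]'; python3 -m inch '[[0,0,-3,0,5],[0,0,-5.9,0,5],[0,0,-5.9,0,5],[0,0,-5.9,0,5],[0,0,-5.9,0,1.5],[0,0,-5.9,0,1.5],[0,0,-5.9,0,1.5],[0,0,-5.9,0,1.5],[0,0,-5.9,0,1.5],[0,0,-5.9,0,1.5]]'
```

```text
time_s: 26.27
position: [0.4374, -0.2678, 0.0771]
tcp_rot: [[0.056, 0.998, -0.011], [0.998, -0.056, 0.01], [0.01, -0.012, -1.0]]
force: [-1.7, 1.2, -0.8]
opening: 0.571
grasp_force: 0.0
time_s: 27.1
position: [0.4422, -0.269, 0.0269]
tcp_rot: [[0.052, 0.999, 0.002], [0.999, -0.052, -0.001], [-0.001, 0.002, -1.0]]
force: [-1.1, 1.2, 7.1]
opening: 0.296
grasp_force: 30.0
```

```bash
python3 -m inch '[[0,0,1.5,0,1.5],[0,0,3.3,1,1.5],[1,-1.5,3.3,3,1.5],[2,-3,3.3,4.6,1.5],[3,-4.5,3.3,4.6,1.5],[3,-4.5,3.3,4.6,1.5],[3,-4.5,3.3,4.6,1.5],[3,-4.5,3.3,4.6,1.5]]'
python3 - <<'E'
from h import *
s=cap("side");print(readout.read_state()["position"])
g=cv2.cvtColor(s["image"],cv2.COLOR_BGR2LAB).astype(int)
u,v=proj(s,[.535,-.312,.039]).astype(int);x0,y0=u-27,v-27
a=g[y0:y0+54,x0:x0+54];m=((a[...,0]>135)&(a[...,1]>=130)).astype(np.uint8)
m=cv2.morphologyEx(m,cv2.MORPH_OPEN,np.ones((3,3),np.uint8))
k=max(cv2.findContours(m,0,2)[0],key=cv2.contourArea)[:,0,:]+[x0,y0]
Q=onz(s,k.astype(float),.039)*1000;r=cv2.minAreaRect(Q[:,:2].astype(np.float32));print(r,cv2.boxPoints(r).round().tolist())
E
```

```text
time_s: 27.77
position: [0.4627, -0.3158, 0.0585]
tcp_rot: [[-0.036, 0.999, -0.018], [0.999, 0.036, -0.001], [-0.0, -0.018, -1.0]]
force: [-24.8, -14.3, 7.9]
opening: 0.304
grasp_force: 30.0
[ 0.46266337 -0.31571988  0.05856386]
((527.81396484375, -258.1550598144531), (19.52750587463379, 23.157928466796875), 83.41903686523438) [[515.0, -267.0], [538.0, -269.0], [540.0, -250.0], [517.0, -247.0]]
```

Run:
```python
from h import *
s=cap("side");t=cap("top")
a=s["image"][230:420,200:420];b=t["image"][100:290,330:550]
cv2.imwrite("pics/z.png",cv2.resize(np.hstack([a,b]),None,fx=1.8,fy=3,interpolation=2))
```

```text
(no output)
```

View pics/z.png

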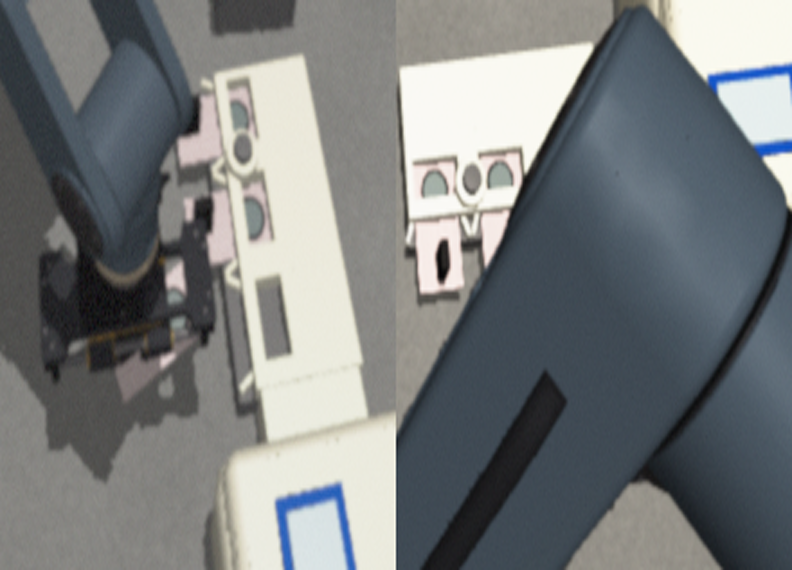

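```bash
python3 -m inch '[[-2,-0.5,0,0,1.5],[-4,-1,0,0,1.5],[-5,-1.5,0,0,1.5],[-5,-2,2,0,1.5],[-5,-2,2,0,1.5]]'
python3 - <<'E'
from h import *
s=cap("side");print(readout.read_state()["position"])
g=cv2.cvtColor(s["image"],cv2.COLOR_BGR2LAB).astype(int)
m=((g[...,0]>110)&(g[...,1]>=130)).astype(np.uint8)
m=cv2.morphologyEx(m,cv2.MORPH_OPEN,np.ones((3,3),np.uint8))
for k in cv2.findContours(m,0,2)[0]:
    x,y,w,h=cv2.boundingRect(k)
    if cv2.contourArea(k)>60 and 200<x<420 and 200<y<420:
        A=cv2.approxPolyDP(k,2.5,True)[:,0,:]
        for z in(.03,.06):print(z,(onz(s,A.astype(float),z)[:,:2]*1000).round().astype(int).tolist())
E
```

```text
time_s: 28.33
position: [0.4225, -0.336, 0.0806]
tcp_rot: [[-0.026, 1.0, 0.003], [1.0, 0.026, -0.004], [-0.004, 0.003, -1.0]]
force: [1.1, -0.7, -1.1]
opening: 0.308
grasp_force: 30.0
[ 0.42282323 -0.33548065  0.07985283]
0.03 [[500, -320], [471, -316], [449, -332], [425, -325], [407, -329], [409, -345], [419, -352]]
0.06 [[499, -331], [471, -328], [450, -343], [427, -336], [409, -340], [411, -355], [421, -362]]
0.03 [[606, -188], [589, -189], [584, -220], [557, -222], [562, -188], [549, -192], [550, -249], [608, -246]]
0.06 [[602, -203], [585, -204], [580, -234], [554, -236], [559, -203], [546, -207], [548, -263], [604, -259]]
0.03 [[631, -188], [629, -196], [652, -207], [643, -237], [658, -236], [658, -191]]
0.06 [[626, -203], [624, -211], [646, -221], [638, -251], [652, -250], [652, -206]]
0.03 [[606, -99], [585, -96], [572, -133], [554, -131], [556, -99], [546, -98], [548, -159], [604, -157]]
0.06 [[601, -117], [581, -114], [569, -150], [552, -148], [553, -117], [543, -116], [546, -175], [599, -173]]
0.03 [[627, -95], [656, -137], [656, -95]]
0.06 [[622, -113], [650, -154], [650, -114]]
```

```bash
python3 -m inch '[[0,0,-2,0,1.5],[0,0,-4,0,1.5],[0,0,-4.8,0,1.5],[0,0,-5.1,0,1.5],[0,0,-5.1,0,1.5]]'
python3 - <<'E'
from rig import readout
r=readout.read_state();print(r["position"],r["force"],r["moment"])
E
```

```text
time_s: 28.8
position: [0.4213, -0.3312, 0.0273]
tcp_rot: [[-0.028, 1.0, -0.002], [1.0, 0.028, 0.004], [0.004, -0.002, -1.0]]
force: [-1.3, 2.9, 5.3]
opening: 0.307
grasp_force: 30.0
[ 0.42134308 -0.33119036  0.0272547 ] [-1.26158182  2.89340819  5.26540981] [0.40808978 0.27840894 0.00998501]
```

```bash
python3 -m inch '[[0,0,0,0,3],[0,0,0,0,4],[0,0,0,0,5],[0,0,0,0,5],[0,0,0,0,5],[0,0,4,0,5],[0,0,8,0,5],[0,0,11,0,5]]'; python3 -m inch '[[0,4,3,7,5],[0,8,3,14,5],[0,12,3,21,5],[0,16,3,28,5],[0,20,3,35,5],[0,22,3,42,5],[0,22,3,49,5],[0,22,3,56,5],[0,22,3,63,5],[0,22,3,70,5]]'
python3 - <<'E'
from h import *
s=cap("side");t=cap("top");r=readout.read_state();print(r["position"])
for c in (s,t):
  for P in((.46,-.315),(.45,-.29)):
    try:print(find(c,P))
    except Exception as e:print(e)
E
```

```text
time_s: 29.47
position: [0.4218, -0.334, 0.1389]
tcp_rot: [[-0.027, 1.0, -0.0], [1.0, 0.027, -0.0], [-0.0, -0.0, -1.0]]
force: [1.3, -0.8, 0.1]
opening: 0.576
grasp_force: 0.0
time_s: 30.3
position: [0.4218, -0.1134, 0.1678]
tcp_rot: [[-0.951, 0.31, 0.001], [0.31, 0.951, -0.0], [-0.001, -0.0, -1.0]]
force: [0.1, 0.3, -0.2]
opening: 0.574
grasp_force: 0.0
[ 0.4216897  -0.11359701  0.1676615 ]
('origin', np.float64(422.3), np.float64(-328.1), 'ang', 20.92, 'dims', 130, 65)
('origin', np.float64(422.3), np.float64(-328.1), 'ang', 20.92, 'dims', 130, 65)
('origin', np.float64(531.5), np.float64(-246.6), 'ang', -5.87, 'dims', 15, 29)
('origin', np.float64(386.7), np.float64(-364.6), 'ang', 17.52, 'dims', 33, 11)
```

Run:
```python
from h import *
t=cap("top")
for x in(.55,.57,.6,.7,.8):print(x,[proj(t,[x,-.4145,z]).round() .tolist() for z in(0,.1,.155)])
im=cv2.imread("pics/top0.png")
for v in(80,110,130,150,160,170,180,188):print(v,im[v,440:500:3].max(1).tolist())
```

```text
0.55 [[465.0, 192.0], [481.0, 182.0], [492.0, 176.0]]
0.57 [[464.0, 184.0], [480.0, 174.0], [491.0, 168.0]]
0.6 [[462.0, 173.0], [478.0, 162.0], [489.0, 155.0]]
0.7 [[457.0, 136.0], [473.0, 122.0], [482.0, 113.0]]
0.8 [[452.0, 100.0], [467.0, 83.0], [477.0, 72.0]]
80 [126, 126, 103, 69, 87, 89, 95, 98, 101, 147, 193, 132, 169, 216, 236, 237, 238, 238, 238, 238]
110 [130, 129, 131, 128, 73, 79, 88, 92, 91, 90, 108, 159, 168, 123, 184, 224, 237, 238, 239, 239]
130 [238, 239, 238, 239, 238, 239, 238, 238, 106, 97, 96, 104, 150, 196, 129, 171, 217, 236, 238, 238]
150 [238, 238, 239, 239, 239, 239, 238, 238, 239, 114, 95, 99, 103, 142, 191, 138, 163, 188, 233, 239]
160 [239, 239, 238, 237, 237, 237, 236, 226, 214, 201, 94, 91, 91, 113, 164, 171, 124, 185, 222, 237]
170 [149, 191, 127, 125, 133, 134, 131, 100, 69, 89, 90, 89, 89, 98, 134, 181, 139, 145, 182, 223]
180 [127, 130, 127, 126, 127, 131, 132, 126, 70, 79, 90, 90, 91, 91, 97, 106, 143, 166, 178, 173]
188 [127, 125, 126, 125, 130, 127, 132, 128, 103, 69, 82, 93, 95, 95, 97, 99, 98, 98, 98, 98]
```

```bash
python3 -m inch '[[0,-3,0,-7,5],[0,-6,0,-14,5],[0,-9,0,-21,5],[0,-12,0,-28,5],[0,-15,0,-35,5],[0,-18,0,-42,5],[0,-20,0,-49,5],[0,-21.4,-3,-51,5],[0,-21.4,-7,-51,5],[0,-21.4,-7,-51,5]]'; python3 -m inch '[[0,0,0,0,5],[0,0,-3,0,5],[0,0,-6,0,5],[0,0,-7.1,0,5],[0,0,-7.1,0,5],[0,0,-7.1,0,3.5],[0,0,-7.1,0,1.5],[0,0,-7.1,0,1.5],[0,0,-7.1,0,1.5],[0,0,-7.1,0,1.5]]';python3 -m inch '[[0,0,0,0,1.5],[0,0,0,0,1.5]]'
```

```text
time_s: 31.28
position: [0.418, -0.3251, 0.0906]
tcp_rot: [[-0.347, 0.938, -0.009], [0.938, 0.347, 0.011], [0.014, -0.005, -1.0]]
force: [-1.9, 0.8, -1.0]
opening: 0.58
grasp_force: 0.0
time_s: 32.12
position: [0.4222, -0.3282, 0.0278]
tcp_rot: [[-0.351, 0.936, 0.001], [0.936, 0.351, -0.002], [-0.002, 0.001, -1.0]]
force: [-0.2, 1.4, 5.3]
opening: 0.292
grasp_force: 30.0
time_s: 32.28
position: [0.4222, -0.3281, 0.0278]
tcp_rot: [[-0.351, 0.936, 0.001], [0.936, 0.351, -0.002], [-0.002, 0.001, -1.0]]
force: [-0.5, 1.1, 7.5]
opening: 0.297
grasp_force: 30.0
```

```bash
python3 -m inch '[[0,0,2,0,1.5],[0,0,5,0,1.5],[0,0,6,-5,1.5],[1,0.3,6,-10,1.5],[2,0.7,6,-15,1.5],[3.3,1.1,6,-18.9,1.5],[4.6,1.5,6,-18.9,1.5],[4.6,1.5,5,-18.9,1.5],[4.6,1.5,3.3,-18.9,1.5],[4.6,1.5,3.3,-18.9,1.5]]'; python3 -m inch '[[0,0,0,0,1.5],[0,0,0,0,1.5]]'
python3 - <<'E'
from h import *
s=cap("side")
g=cv2.cvtColor(s["image"],cv2.COLOR_BGR2LAB).astype(int)
m=((g[...,0]>110)&(g[...,1]>=130)).astype(np.uint8)
m=cv2.morphologyEx(m,cv2.MORPH_OPEN,np.ones((3,3),np.uint8))
for k in cv2.findContours(m,0,2)[0]:
    x,y,w,h=cv2.boundingRect(k)
    if cv2.contourArea(k)>40 and 200<x<420 and 300<y<420:
        A=cv2.approxPolyDP(k,2,True)[:,0,:];print(cv2.contourArea(k),(onz(s,A.astype(float),.039)[:,:2]*1000).round().astype(int).tolist())
E
```

```text
time_s: 33.12
position: [0.4658, -0.3109, 0.0566]
tcp_rot: [[-0.031, 0.999, -0.005], [0.999, 0.031, 0.004], [0.004, -0.004, -1.0]]
force: [-0.1, 1.1, -1.6]
opening: 0.294
grasp_force: 30.0
time_s: 33.28
position: [0.4671, -0.3126, 0.0592]
tcp_rot: [[-0.03, 1.0, -0.001], [1.0, 0.03, 0.001], [0.001, -0.001, -1.0]]
force: [0.2, -0.0, -0.9]
opening: 0.297
grasp_force: 30.0
560.5 [[574, -309], [568, -303], [557, -311], [552, -304], [548, -326], [536, -332], [525, -330], [512, -313], [451, -320], [451, -342], [573, -340]]
```

```bash
python3 -m inch '[[1,0,0.1,0,1.5],[2,0.05,0.1,0,1.5],[3,0.1,0.1,0,1.5],[4,0.1,0.1,0,1.5],[4.5,0.1,0.1,0,1.5],[4.5,0.1,0.1,0,1.5]]'
```

```text
time_s: 33.83
position: [0.5148, -0.3119, 0.0608]
tcp_rot: [[-0.03, 1.0, 0.002], [1.0, 0.03, -0.002], [-0.002, 0.002, -1.0]]
force: [0.9, -0.7, -1.5]
opening: 0.294
grasp_force: 30.0
```

```bash
python3 -m inch '[[1,0.05,0,0,1.5],[2,0.05,0,0,1.5],[3,0.1,0,0,1.5],[4,0.1,0,0,1.5],[4.8,0.15,0,0,1.5],[5.2,0.15,0,0,1.5],[5.4,0.15,0,0,1.5]]'; python3 -m inch '[[0.3,0,0,0,1.5],[0.5,0,0,0,1.5],[0.5,0,0,0,1.5]]'
```

```text
time_s: 34.42
position: [0.5675, -0.31, 0.0605]
tcp_rot: [[-0.03, 1.0, 0.0], [1.0, 0.03, -0.0], [-0.0, 0.0, -1.0]]
force: [-0.6, -1.6, -2.0]
opening: 0.297
grasp_force: 30.0
time_s: 34.67
position: [0.5713, -0.3099, 0.0604]
tcp_rot: [[-0.029, 1.0, -0.001], [1.0, 0.029, 0.001], [0.001, -0.001, -1.0]]
force: [-1.0, 0.1, -1.0]
opening: 0.3
grasp_force: 30.0
```

```bash
python3 -m inch '[[0.2,0,0,0,1.5],[0.4,0,0,0,1.5],[0.4,0,0,0,1.5]]';python3 -m inch '[[0.2,0,0,0,1.5],[0.4,0,0,0,1.5],[0.4,0,0,0,1.5]]'
```

```text
time_s: 34.92
position: [0.5715, -0.3097, 0.0606]
tcp_rot: [[-0.03, 1.0, -0.009], [1.0, 0.03, 0.002], [0.002, -0.009, -1.0]]
force: [-10.6, -1.6, 4.2]
opening: 0.294
grasp_force: 30.0
time_s: 35.17
position: [0.5715, -0.3095, 0.0606]
tcp_rot: [[-0.032, 0.999, -0.017], [0.999, 0.032, 0.004], [0.004, -0.017, -1.0]]
force: [-18.8, -3.1, 9.6]
opening: 0.295
grasp_force: 30.1
```

```bash
python3 -m inch '[[-0.3,0,-0.2,0,1.5],[-0.5,0,-0.3,0,1.5],[-0.5,0,-0.3,0,1.5],[-0.5,0,-0.3,0,3],[-0.5,0,-0.3,0,3.6],[-0.5,0,-0.3,0,3.6],[-0.5,0,-0.3,0,3.6],[-0.5,0,1.5,0,3.6],[-0.5,0,5.5,0,3.6],[-0.5,0,9.5,0,3.6]]';python3 -m inch '[[-4,4,0,0,0],[-8,8,0,0,0],[-10,12,0,0,0],[-12,16,0,0,0],[-15,19,0,0,0],[-17,22,0,0,0],[-19,25,0,0,0],[-19,28,0,0,0],[-19,31,0,0,0],[-19,31,0,0,0]]'
python3 - <<'E'
from h import *
print(readout.read_state()["position"])
s=cap("side")
g=cv2.cvtColor(s["image"],cv2.COLOR_BGR2LAB).astype(int)
m=((g[...,0]>110)&(g[...,1]>=130)).astype(np.uint8)
m=cv2.morphologyEx(m,cv2.MORPH_OPEN,np.ones((3,3),np.uint8))
for k in cv2.findContours(m,0,2)[0]:
    x,y,w,h=cv2.boundingRect(k)
    if cv2.contourArea(k)>60 and 200<x<420 and 200<y<420:
        A=cv2.approxPolyDP(k,2,True)[:,0,:];print((onz(s,A.astype(float),.036)[:,:2]*1000).round().astype(int).tolist())
t=cap("top");im=t["image"]
b=im[135:180,350:395];gg=cv2.GaussianBlur(cv2.cvtColor(b,6),(3,3),0)
m=(gg<150).astype(np.uint8);n,_,st,ce=cv2.connectedComponentsWithStats(m)
for i in range(1,n):
    if st[i,4]>40:print(st[i].tolist(),(ce[i]+[350,135]).round(1),(onz(t,ce[i]+[350,135],.074)*1000).round())
E
```

```text
time_s: 36.0
position: [0.5741, -0.3092, 0.1546]
tcp_rot: [[-0.029, 1.0, -0.003], [1.0, 0.029, 0.003], [0.003, -0.003, -1.0]]
force: [0.7, -0.1, 0.0]
opening: 0.414
grasp_force: 0.0
time_s: 36.83
position: [0.3814, 0.0061, 0.1557]
tcp_rot: [[-0.036, 0.999, -0.003], [0.999, 0.036, 0.003], [0.003, -0.003, -1.0]]
force: [-0.5, -0.4, -0.2]
opening: 0.005
grasp_force: 0.0
[0.38136742 0.00608641 0.15565426]
[[609, -278], [553, -282], [553, -339], [612, -337]]
[[658, -277], [632, -279], [633, -288], [650, -293], [655, -312], [633, -333], [660, -331]]
[[605, -191], [588, -189], [583, -223], [563, -228], [554, -222], [561, -194], [551, -193], [550, -252], [607, -249]]
[[630, -191], [628, -199], [651, -210], [652, -226], [642, -240], [657, -239], [656, -194]]
[[605, -102], [565, -107], [564, -136], [532, -144], [532, -169], [606, -158], [595, -131]]
[[626, -99], [633, -135], [654, -143], [652, -99]]
[31, 19, 14, 8, 51] [386.9 156.9] [[ 631. -208.   74.]]
[17, 20, 10, 10, 71] [371.6 159.5] [[ 626. -171.   74.]]
```

Run:
```python
from h import *
for n in("top","side"):
    s=cap(n)
    L=cv2.cvtColor(s["image"],cv2.COLOR_BGR2LAB).astype(int)
    print(n)
    for x in np.arange(.62,.50,-.006):
        r=""
        for y in np.arange(-.08,-.19,-.004):
            u,v=proj(s,[x,y,.036]).round().astype(int);l,a,b=L[v,u]
            r+="#" if l<60 else "P" if a>=131 and l>130 else "W" if l>200 else "p" if a>=130 else "."
        print(round(x,3),r)
```

```text
top
0.62 ...WWWWWWWWWWWWWWWWW..WWWWWW
0.614 ...WWWWWWWWWWWWWWWWWWWW....W
0.608 .#.WWWW...................W.
0.602 ...W.PPPP.......PPPPPWW..WWP
0.596 ..WWppPPPPPppppPPPPPP.WWWW.P
0.59 ..W..PPPPPPPPPPPPPPPPp.....P
0.584 ....pPPPPPPPPPPPPPPPPp....#p
0.578 ..###pPPPPPPPPPPPPPPP......p
0.572 .....pPPPPPPPPPPPPPPPp.....p
0.566 ......PPPPPPPPpp#PPPPP.....p
0.56 ......PPPPPPPp###PPPPP.....p
0.554 ......PPPPPPP####pPPPP......
0.548 ......pPPPPPP####pPPPP.....p
0.542 ......PPPPPPP####PPPPP......
0.536 ......pPPPPPPpppPPPPPW......
0.53 ......pPPPPPPPPPPPPPPp......
0.524 .......pp...................
0.518 ............................
0.512 ............................
0.506 ............................
side
0.62 WWWWWWWWWWWWWWWWWWWW.WWW..WW
0.614 .WWWWWWWWWWWWWWWWWWW.....WWW
0.608 ...W..............P.........
0.602 ......PPP.......pPPPpW...W..
0.596 .....pPPPPPPPPPPPPPPP.W.W...
0.59 .....pPPPPPPPPPPPPPPPP.....p
0.584 ......PPPPPPPPPPPPPPPP.....p
0.578 ......PPPPPPPPPPPPPPPPp.....
0.572 ......PPPPPPPPPPPPPPPPp.....
0.566 .......PPPPPPPPPPPPPPPp.....
0.56 .......#######.PPPPPPPp.....
0.554 .......########pPPPPPPP.....
0.548 ........########PPPPPPP.....
0.542 ........########PPPPPPPp....
0.536 ........PPPPppppPPPPPPP.....
0.53 ........PPPPPPPppppPpp......
0.524 ............................
0.518 ............................
0.512 ............................
0.506 ............................
```

```bash
python3 -m inch '[[2,-3.5,0,0,0],[4,-7,0,0,0],[6,-10.5,0,0,0],[8.5,-14.1,0,0,0],[12,-14.1,-3,0,0],[12,-14.1,-6,0,0],[12,-14.1,-9,0,0],[12,-14.1,-10.5,0,0],[12,-14.1,-10.5,0,0]]';python3 -m inch '[[0.5,0,0,0,0],[1,0,0,0,0],[1.5,0,0,0,0],[1.5,0,0,0,0]]'
```

```text
time_s: 37.78
position: [0.5027, -0.1426, 0.0468]
tcp_rot: [[-0.025, 1.0, -0.006], [1.0, 0.025, 0.003], [0.003, -0.006, -1.0]]
force: [-0.3, -0.4, -0.1]
opening: 0.006
grasp_force: 0.0
time_s: 38.12
position: [0.5225, -0.1424, 0.0523]
tcp_rot: [[-0.029, 1.0, 0.005], [1.0, 0.029, -0.003], [-0.003, 0.005, -1.0]]
force: [0.5, 0.4, -0.7]
opening: 0.007
grasp_force: 0.0
```

```bash
python3 -m inch '[[-0.8,0.7,0,0,0],[-0.8,0.7,0,0,0],[0,0.7,0,0,0],[0.5,0.7,0,0,0],[1,0.7,0,0,0],[1.3,0.7,0,0,0],[1.3,0.7,0,0,0]]'
```

```text
time_s: 38.7
position: [0.5294, -0.1326, 0.0508]
tcp_rot: [[-0.031, 0.999, -0.008], [1.0, 0.031, 0.003], [0.003, -0.008, -1.0]]
force: [-7.8, 1.7, 9.1]
opening: 0.003
grasp_force: 4.9
```

Run:
```python
from h import *
st=readout.read_state();print(st["position"],st["force"])
for n in("side",):
    s=cap(n)
    L=cv2.cvtColor(s["image"],cv2.COLOR_BGR2LAB).astype(int)
    for x in np.arange(.674,.52,-.004):
        r=""
        for y in np.arange(-.08,-.19,-.003):
            u,v=proj(s,[x,y,.036]).round().astype(int);l,a,b=L[v,u]
            r+="#" if l<60 else "P" if a>=131 and l>110 else "W" if l>200 else "p" if a>=130 else "."
        print(round(x,3),r)
```

```text
[ 0.52939556 -0.13260128  0.05080106] [-7.79960706  1.74888293  9.13707739]
0.674 WWWWWWWWWWWWWWWWWWWWWWWWWWWWWWWWWWWWW
0.67 WWWWWWWWWWWWWWWWWWWWWWWWWWWWWWWWWWWWW
0.666 WWWWWWWWWWWWWWWWWWWWWWWWWWWWWWWWWWWWW
0.662 WWWWWWWWWWWWWWWWWWWWWWWWWWWWWWWWWWWWW
0.658 WWW.WW..WWW..W......p..WWWWWWWWWW....
0.654 W....PpPPPPPPPPPPPPPPPWWWWWWWWWWW...p
0.65 .....PPPPPPPPPPPPPPPPWWWWWWWWWWW....p
0.646 ##....PPPPPPPPPPPPPPPW.......WWW.....
0.642 .#..###pPPPPPPPPPPPPW.........WWW....
0.638 ....###.PPPPPPp.PPp...p........WWW..p
0.634 ...######pPPp.........p........WWW...
0.63 ###########................p...WW....
0.626 #######pp...........WW.....p..WWW...W
0.622 #####.p...WW.WWWWWWWW.......WWWW...WW
0.618 ##........WW...WW...W....WWWWWW...WWW
0.614 #...........................W....WWWW
0.61 .......pp..........................W.
0.606 ........p.pp........pPPPppp......W...
0.602 #..W..p.ppPPPPppp..PPPPPpPPp.....W...
0.598 #..W.....pPPPPPPPPPpPPPPPPPP....WW...
0.594 #........pPPPPPPPPPPPPPPPPPP..WWW....
0.59 ##p......pPPPPPPPPPPPPPPPPPpp.......p
0.586 ##.......pPPPPPPPPPPPPPPPPPPPp.......
0.582 #p...pp.ppPPPPPPPPPPPPPPPPPPPp.......
0.578 #p...pppppPPPPPPPPPPPPPPPPPPPP.......
0.574 ##pp.p..##ppPPPPPPPPPPPPPPPPp........
0.57 ##p##########PPPPPPPPPPPPPPPpp.....p.
0.566 ##p.#############pppPPPPPPPPP........
0.562 ##p################pPPPPPPPPPp.p.....
0.558 ###################pPPPPPPPPPPp......
0.554 ##p#################pPPPPPPPPPp......
0.55 ##p#################ppPPPPPpPp.......
0.546 ##pp################ppPPPPPPPPp......
0.542 ##p###...#########.pppPPPPpPPpp......
0.538 #######..##########pPpppPPp.p.p......
0.534 ##ppp##.##########p..p...............
0.53 ##pp##############..................p
0.526 ##pp###############...........p......
0.522 ##pp###########..............p.......
```

```bash
python3 -m inch '[[-1,0,0,0,0],[-1.5,0,2,0,2],[-1,0,6,0,5],[1,-0.1,7,0,5],[2.5,-0.1,7,0,5],[2.5,-0.1,7,0,5],[2.5,-0.1,7,0,5],[2.5,-0.1,7,0,5],[2.5,-0.1,7,0,5]]'
python3 - <<'E'
from h import *
print(readout.read_state()["position"],readout.read_state()["opening"])
for n in("side",):
    s=cap(n)
    L=cv2.cvtColor(s["image"],cv2.COLOR_BGR2LAB).astype(int)
    for x in np.arange(.58,.52,-.003):
        r=""
        for y in np.arange(-.08,-.19,-.003):
            u,v=proj(s,[x,y,.036]).round().astype(int);l,a,b=L[v,u]
            r+="#" if l<60 else "P" if a>=131 and l>110 else "W" if l>200 else "p" if a>=130 else "."
        print(round(x,3),r)
E
```

```text
time_s: 39.5
position: [0.5561, -0.1346, 0.1196]
tcp_rot: [[-0.029, 1.0, -0.003], [1.0, 0.029, 0.001], [0.001, -0.003, -1.0]]
force: [0.4, 0.7, -0.1]
opening: 0.513
grasp_force: 0.0
[ 0.55606569 -0.13460627  0.11961284] 0.5132013875264312
0.58 ........ppPPPPPPPPPPPPPPPPpPPp.......
0.577 ........PPPPPPPPpPPPPPPPpPPpPp.......
0.574 .........pPPPPPPpPPPPPPPPpPPP........
0.571 .........pppppppppppPPPPPPPPp......p.
0.568 .........#########ppppPPPPPpPp.......
0.565 .........###########ppPPPPPPPpp......
0.562 .........###########ppPPPPPPPP.......
0.559 ..........##########pPppPPPPPPp......
0.556 .........###########ppPPpPPPPpp......
0.553 .........###########ppPPPPPPPP.......
0.55 .........############pPPpPPPPP.......
0.547 ..........###########pPPPPPPPp.......
0.544 ..........pppp#pp.p.ppPPPPPPpPpp.....
0.541 .........p.PPPPPppppPPPPPPPPPPp......
0.538 ###.......PPPPPpPPPpPpppPPp.p........
0.535 #####......PpPpPp.p.p.....p..p.......
0.532 ..............ppp..........p.........
0.529 .....................................
0.526 .....................................
0.523 .....................................
```

```bash
python3 -m inch '[[0.1,0,-2.5,0,5],[0.1,0,-5,0,5],[0.1,0,-6,0,5],[0.1,0,-6,0,5],[0.1,0,-6,0,3.5],[0.1,0,-6,0,1.5],[0.1,0,-6,0,1.5],[0.1,0,-6,0,1.5],[0.1,0,-6,0,1.5],[0.1,0,-6,0,1.5]]';python3 -m inch '[[0,0,0.1,0,1.5],[0.3,0,0.2,0,1.5],[0.6,0,0.2,0,1.5],[0.6,0,0.2,0,1.5]]'
```

```text
time_s: 40.38
position: [0.5583, -0.1349, 0.0614]
tcp_rot: [[-0.03, 1.0, -0.0], [1.0, 0.03, -0.0], [-0.0, -0.0, -1.0]]
force: [-2.0, 0.2, 5.7]
opening: 0.298
grasp_force: 30.0
time_s: 40.72
position: [0.5645, -0.1346, 0.0623]
tcp_rot: [[-0.029, 1.0, -0.001], [1.0, 0.029, 0.001], [0.001, -0.001, -1.0]]
force: [-1.3, 2.1, 0.1]
opening: 0.297
grasp_force: 30.0
```

```bash
python3 -m inch '[[0.2,0.1,0,0,1.5],[0.4,0.1,0,0,1.5],[0.4,0.1,0,0,1.5]]';python3 -m inch '[[0.2,0,0,0,1.5],[0.4,0,0,0,1.5],[0.4,0,0,0,1.5]]';python3 -m inch '[[0.2,0,0,0,1.5],[0.4,0,0,0,1.5],[0.4,0,0,0,1.5]]'
```

```text
time_s: 40.97
position: [0.565, -0.1334, 0.062]
tcp_rot: [[-0.029, 1.0, -0.008], [1.0, 0.029, 0.002], [0.002, -0.008, -1.0]]
force: [-8.7, -0.1, 3.0]
opening: 0.298
grasp_force: 30.0
time_s: 41.22
position: [0.5652, -0.132, 0.0617]
tcp_rot: [[-0.03, 0.999, -0.017], [1.0, 0.03, 0.005], [0.005, -0.016, -1.0]]
force: [-13.9, 1.4, 7.7]
opening: 0.296
grasp_force: 30.1
time_s: 41.47
position: [0.5653, -0.1306, 0.0613]
tcp_rot: [[-0.031, 0.999, -0.025], [0.999, 0.031, 0.008], [0.008, -0.025, -1.0]]
force: [-20.7, 2.2, 12.7]
opening: 0.297
grasp_force: 30.2
```

```bash
python3 -m inch '[[-0.4,-0.1,-0.1,0,1.5],[-0.8,-0.1,-0.2,0,1.5],[-0.8,-0.1,-0.2,0,1.5],[-0.8,-0.1,-0.2,0,3],[-0.8,-0.1,-0.2,0,3.6],[-0.8,-0.1,-0.2,0,3.6],[-0.8,-0.1,-0.2,0,3.6],[-0.8,-0.1,2,0,3.6],[-0.8,-0.1,6,0,3.6],[-0.8,-0.1,10,0,3.6]]';python3 -m inch '[[-4,4,2,0,0],[-7,8,2,0,0],[-10,12,2,0,0],[-13,16,2,0,0],[-16,19,2,0,0],[-16,19,2,0,0],[-16,19,2,0,0]]'
cat >> h.py <<'E'
def rears(s):
    L=cv2.cvtColor(s["image"],cv2.COLOR_BGR2LAB).astype(int)
    for nm,yc in(("B",-.131),("A",-.221),("C",-.311)):
        out=[]
        for dy in(-.022,-.016,.016,.022):
            xs=np.arange(.60,.50,-.001);q=[]
            for x in xs:
                u,v=proj(s,[x,yc+dy,.036]).round().astype(int);l,a,b=L[v,u];q.append(a>=131 and l>105)
            i=[k for k,z in enumerate(q) if z];out.append(round(float(xs[max(i)]),3) if i else None)
        print(nm,out)
E
python3 - <<'E'
from h import *
print(readout.read_state()["position"])
for n in("top","side"):print(n);rears(cap(n))
t=cap("top");m=(cv2.cvtColor(t["image"][100:175,225:320],6)<45)
g=cap("side");im=g["image"]
# rack flanges + bin injector: white blobs
L=im.min(2);mm=(L>170).astype(np.uint8)
n,_,st,ce=cv2.connectedComponentsWithStats(mm[90:230,230:370])
print([(ce[i]+[230,90]).round().tolist()+[int(st[i,4])] for i in range(1,n) if st[i,4]>15])
E
```

```text
time_s: 42.3
position: [0.5694, -0.1358, 0.1626]
tcp_rot: [[-0.029, 1.0, 0.0], [1.0, 0.029, -0.0], [-0.0, 0.0, -1.0]]
force: [0.3, -0.3, 0.6]
opening: 0.412
grasp_force: 0.0
time_s: 42.88
position: [0.4025, 0.0589, 0.1824]
tcp_rot: [[-0.033, 0.999, -0.005], [0.999, 0.033, 0.002], [0.002, -0.005, -1.0]]
force: [-1.1, -0.2, -0.0]
opening: 0.026
grasp_force: 0.0
[0.40252714 0.05890719 0.18237175]
top
B [0.544, 0.544, 0.541, 0.541]
A [0.547, 0.547, 0.546, 0.547]
C [0.55, 0.55, 0.549, 0.55]
side
B [0.546, 0.544, 0.545, 0.544]
A [0.548, 0.547, 0.546, 0.548]
C [0.551, 0.552, 0.55, 0.549]
[[270.0, 124.0, 19], [271.0, 136.0, 17], [263.0, 178.0, 32], [275.0, 177.0, 29], [340.0, 187.0, 38]]
```

```bash
python3 -m inch '[[2.4,-2.6,0,0,0],[5,-5.2,0,0,0],[7.5,-7.8,0,0,0],[10,-10.4,0,0,0],[12.5,-13,0,0,0],[15,-15.6,0,0,0],[17.5,-18.2,0,0,0],[20,-20.7,0,0,0],[22.4,-23.1,-2,0,0],[22.4,-23.1,-5,0,0]]';python3 -m inch '[[0,0,-2,0,0],[0,0,-4,0,0],[0,0,-4,0,0],[0,0,-4,0,0]]'
```

```text
time_s: 43.92
position: [0.6426, -0.1865, 0.1356]
tcp_rot: [[-0.024, 1.0, 0.019], [1.0, 0.024, -0.01], [-0.011, 0.018, -1.0]]
force: [1.5, 0.1, 0.3]
opening: 0.006
grasp_force: 0.0
time_s: 44.25
position: [0.6327, -0.1778, 0.091]
tcp_rot: [[-0.027, 1.0, -0.001], [1.0, 0.027, 0.0], [0.001, -0.001, -1.0]]
force: [-0.1, 0.2, 0.2]
opening: 0.007
grasp_force: 0.0
```

Settled at (632.7, -177.8); correct by (-6, +6) mm, then press.

```bash
python3 -m inch '[[-0.6,0.6,0,0,0],[-0.6,0.6,0,0,0],[-0.6,0.6,-0.8,0,0],[-0.6,0.6,-1.3,0,0],[-0.6,0.6,-1.3,0,0]]';python3 -m inch '[[0,0,-0.2,0,0],[0,0,-0.4,0,0],[0,0,-0.6,0,0],[0,0,-0.7,0,0]]'
```

```text
time_s: 44.67
position: [0.6262, -0.1697, 0.079]
tcp_rot: [[-0.029, 1.0, -0.001], [1.0, 0.029, 0.0], [0.0, -0.001, -1.0]]
force: [-0.6, -0.3, -0.1]
opening: 0.004
grasp_force: 0.0
time_s: 45.0
position: [0.6269, -0.1702, 0.0726]
tcp_rot: [[-0.029, 1.0, 0.0], [1.0, 0.029, -0.0], [-0.0, 0.0, -1.0]]
force: [0.5, 0.3, 2.4]
opening: 0.004
grasp_force: 1.2
```

```bash
python3 -m inch '[[0,0,-0.2,0,0],[0,0,-0.4,0,0],[0,0,-0.5,0,0],[0,0,-0.5,0,0]]';python3 -m inch '[[0,0,-0.2,0,0],[0,0,-0.2,0,0],[0,0,-0.2,0,0]]'
```

```text
time_s: 45.33
position: [0.6269, -0.1702, 0.0684]
tcp_rot: [[-0.029, 1.0, 0.001], [1.0, 0.029, -0.0], [-0.0, 0.001, -1.0]]
force: [-0.9, 1.0, 6.6]
opening: 0.006
grasp_force: 3.2
time_s: 45.58
position: [0.6269, -0.1702, 0.0683]
tcp_rot: [[-0.029, 1.0, 0.001], [1.0, 0.029, -0.001], [-0.001, 0.001, -1.0]]
force: [-4.3, 1.9, 15.7]
opening: 0.007
grasp_force: 7.6
```

Key bottomed at z = 0.068. Retreat, verify and hand in.

```bash
python3 -m inch '[[0,0,2,0,0],[0,0,6,0,0],[0,0,10,0,0],[0,0,12,0,0],[-4,3,12,0,0],[-8,6,12,0,0],[-12,9,12,0,0],[-15,12,12,0,0],[-18,15,12,0,0],[-18,15,12,0,0]]'
python3 - <<'E'
from h import *
for n in("top","side"):print(n);rears(cap(n))
im=cap("side")["image"];mm=(im.min(2)>170).astype(np.uint8)
n,_,st,ce=cv2.connectedComponentsWithStats(mm[90:230,230:370])
print([(ce[i]+[230,90]).round().tolist()+[int(st[i,4])] for i in range(1,n) if st[i,4]>15])
t=cap("top");d=(cv2.GaussianBlur(t["image"],(3,3),0).max(2)<60)
g=d[195:245,100:260].astype(np.uint8);g=cv2.morphologyEx(g,cv2.MORPH_OPEN,np.ones((5,5),np.uint8));n,_,st,ce=cv2.connectedComponentsWithStats(g)
for i in range(1,n):print(st[i,4],(onz(t,ce[i]+[100,195],.097)*1000).round())
E
```

```text
time_s: 46.42
position: [0.4419, -0.0175, 0.185]
tcp_rot: [[-0.03, 1.0, -0.005], [1.0, 0.03, 0.002], [0.002, -0.004, -1.0]]
force: [-0.1, 1.5, -0.5]
opening: 0.002
grasp_force: 0.0
top
B [0.574, 0.575, 0.584, 0.587]
A [0.547, 0.547, 0.546, 0.547]
C [0.55, 0.55, 0.549, 0.55]
side
B [0.546, 0.544, 0.543, 0.544]
A [0.548, 0.549, 0.549, 0.547]
C [0.551, 0.552, 0.55, 0.551]
[[270.0, 123.0, 21], [271.0, 136.0, 21], [271.0, 150.0, 30], [336.0, 188.0, 66]]
88 [[502. 294.  97.]]
120 [[497. 229.  97.]]
71 [[499. 174.  97.]]
100 [[506. 414.  97.]]
88 [[503. 354.  97.]]
845 [[455. 275.  97.]]
```

```bash
python3 -c "
from rig import bot
print(bot.hand_in())"
```

```text
the job is handed in; nothing more can be done
None
```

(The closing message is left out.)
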